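# Pack the two-tier coffee service box

## Robot

A 6-joint arm with a two-finger parallel gripper is mounted at the origin on a cart in front of the work surface, level with it; the furniture and walls round the work are solid. World frame = base frame: x ahead of the robot, y to its left, z up, the work surface at z = 0. Lengths are in m, angles in rad, forces in N, time in s.
With the tool pointing down it reaches from about 0.35 to 0.95 m from the base axis. Payload 17.4 kg.
Tool frame: the origin (TCP) lies on the centre line of the jaws, within the pads' length; the fingertips stand 19 mm ahead of it and the grasp point (between the pads) is the TCP (ctrl.tips_ahead is the distance from the TCP to the fingertips, in m); z points along the fingers, y is the line along which they close (so a half turn about z gives the same grasp; the last joint's range is limited). The gripper opens to 93 mm and grips with 3 to 60 N. Pads are 15 mm wide; open, the fingers measure 128 mm over their backs; the gripper's body (75 mm by 188 mm) begins 65 mm behind the grasp point.
Start: joints at [-1.255, 0.116, 1.442, -0, 1.584, -0.038], TCP at [0.234, -0.633, 0.238] pointing down, gripper open.
Joint ranges: [-2.83, 2.83], [-0.83, 2.19], [0.07, 2.5], [-1.14, 4.28], [0.01, 3], [-2.97, 2.97]. Speed limits (rad/s): [1.89, 1.89, 2.22, 3.14, 3.14, 3.14].

## Interface

Orientations are given as a unit quaternion [x, y, z, w].
In Python, from rig import ctrl, imaging gives the robot as it stands. The module is installed in compiled form; this text tells all that it offers.
- The arm moves only by the tool play_rows, never from a script. Its argument "rows" is text: rows parted by semicolons, each of 7 numbers parted by spaces: the shift along the tool's x, y, z in cm, then the turn, a rotation vector about the tool's x, y, z in degrees, then the closure in counts, from 0 (fully open) to 255 (shut). In form: tx ty tz rx ry rz hand; .... A call has exactly 10 rows; each row shifts and turns the commanded pose from where the row before left it, along the tool's axes as they then stand; what a row does not reach is not made up. A row lasts 1/8 s, in which the tool goes at most 62.5 mm and 10.7 degrees, less where a joint would pass 70% of its speed; a pose out of reach is approached as far as the arm can. A call is refused whole if a number of a shift passes 6.25 or a number of a turn 10.7, either way. A call with a gripper value outside its range is refused whole. The fingers move at their own pace and stop on an object; the grip force is fixed at half the most. Time passes only in rows, so rows that do not move let the fingers close, or fill a call up. It gives the time, the measured TCP pose, the force, the opening and the grip force at its end, in the units of the state.
- ctrl.read_state(): the state, without advancing time (a new reading comes with each control period).
- imaging.capture(name): name is "scene" or "top" or "wrist"; returns the picture (384x512x3 uint8, red, green, blue); there is no depth.
- imaging.camera_info(name): a dict with "intrinsics" (3x3 intrinsics, pixels), "eye" and "rotation" of the camera in the world. Camera axes: x right, y down, z forward; pixel columns grow to the right and rows downward; lengths in m; the calibration is good to about 2 mm. A picture is of the moment at which its call begins: read the wrist's pose just before it. camera_info takes no time and is no camera call; for the wrist camera it gives the pose at the moment of the call.
- ctrl.finish_job(): hands the job in; it is judged then, once.
The state is a dict: "time": time; "joint_positions": joint angles; "joint_velocities": joint speeds; "joint_torque": joint torques, N m; "position": TCP position; "ee_rot": TCP orientation; "force": force on the tool from outside, world axes, zero at the start; "wrist_torque": the same for the moment, N m; "opening": finger opening in m; "finger_force": force on a finger pad.
Only numpy, scipy, OpenCV 4.12 (cv2) and the standard library are available. Lean on these libraries where they do the work, as an engineer would, in place of code of your own. Each camera call takes 0.05 s, during which the arm holds its last target. There are 200 camera calls.

## Task

Pack the two-tier coffee service box: swing its hinged tray flap up until it stands, put every red cup and the small glass you find on the counter into the lower tier, and gently lower the flap shut again. Then take the blue shaker by its handle and shake its six sweets over the tray on top of the flap, so that all of them lie in the tray with at least two in each half, and stand the shaker back upright on the counter. Leave the tamper, milk pitcher and timer where they are.

Things in the scene. Friction and masses are not known exactly. Their poses are not given: they have to be found in the camera images.
- box_floor (a point): fixed two-tier service box of plywood, outside 130 (x) x 330 (y) x 76 mm, walls 5 mm. This point is the centre of the floor of its lower tier (6 mm above the counter); x points away from the robot, y along the box to the left, z up. The lower tier inside is 120 x 320 mm and 71 mm deep below the shut flap; it is empty and undivided
- flap (a joint): the divider flap that covers the lower tier and is at the same time the upper tier: rad, 0 = shut (level), grows as its front edge is swung up and back, stop at 1.8. A stiff hinge: it stays wherever it is left; about 2 to 5 N at the tab move it. Flap 0.28 kg. A wall shelf hangs over the back of the counter: lean the wrist towards the robot when the flap is up
- flap_hinge (a point): middle of the flap's hinge line, along the top of the box's far long wall, 77 mm above the counter; axes turn with the flap: at 0 they are the box's axes, it opens about +y (the front edge goes up, then away from the robot)
- tab (a point): centre of the flap's lifting tab: an upright black disc 32 mm in diameter and 14 mm thick (thickness along the box's y, so take it between the fingers along y; it turns freely between them), on a stem in the middle of the front edge. It lies at (-155, 0, +34) mm in the frame of flap_hinge and turns with the flap; 25 mm in front of the box's front wall when shut, above the flap's top edge when it stands up
- tray_floor (a point): centre of the floor of the upper tier: the flap's upper face is a tray, inside 120 (x) x 320 (y) mm, with rims 22 mm high and a rib 6 mm thick and 16 mm high along x through this point, which parts it into a left (y > 0) and a right half. Axes turn with the flap; shut, this floor is 82 mm above the counter and the rims' top 104 mm
- shaker_grip (a point): handle of the sweet shaker: a loose flat blue box 84 (x) x 116 (y) x 36 mm, clear roof, with a blue handle 50 (x) x 18 (y) mm on the roof's centre, rising 36 to 78 mm above its underside; 0.23 kg filled. This point is in the handle's middle, 58 mm above the underside; z up. Take the handle from above across its 18 mm (along y)
- shaker_mouth (a point): middle of the floor lip of the shaker's mouth: its -x end, open over the full width, 42 mm ahead of and 54 mm below shaker_grip. Two thin walls part the inside into three lanes 34 mm wide, each with two sweets. Level and moved smoothly the sweets stay in; with the mouth tilted down about 20 to 30 degrees they slide out
- cup_1_c (a point): red espresso cup 1, upright on the counter (may be absent), 0.1 kg, 51 mm high; round body 58 mm across at the rim, 42 at the foot; one loop handle, 12 mm thick, reaching 55 mm from the axis towards -y. This point is on the body's axis, 25.5 mm above its underside; z up. Grasp from above across the body along the cup's x, about 40 mm up
- cup_2_c (a point): red espresso cup 2, upright on the counter (may be absent), 0.1 kg, 51 mm high; round body 58 mm across at the rim, 42 at the foot; one loop handle, 12 mm thick, reaching 55 mm from the axis towards -y. This point is on the body's axis, 25.5 mm above its underside; z up. Grasp from above across the body along the cup's x, about 40 mm up
- cup_3_c (a point): red espresso cup 3, upright on the counter (may be absent), 0.1 kg, 51 mm high; round body 58 mm across at the rim, 42 at the foot; one loop handle, 12 mm thick, reaching 55 mm from the axis towards -y. This point is on the body's axis, 25.5 mm above its underside; z up. Grasp from above across the body along the cup's x, about 40 mm up
- glass_shot_c (a point): small clear glass, 48 mm across at the top, 38 at the foot, 59 mm high, loose, stands upright on the counter (may be absent). This point is on its axis half-way up (29.5 mm above its underside); z is up. Grasp it from above across the body, about 40 mm up, in any direction
- sweet_1_c (a point): wrapped sweet 1, orange block 22 x 22 x 18 mm, 12 g, slippery; this point is its centre, z along the 18 mm. Starts in the shaker
- sweet_2_c (a point): wrapped sweet 2, yellow block 22 x 22 x 18 mm, 12 g, slippery; this point is its centre, z along the 18 mm. Starts in the shaker
- sweet_3_c (a point): wrapped sweet 3, orange block 22 x 22 x 18 mm, 12 g, slippery; this point is its centre, z along the 18 mm. Starts in the shaker
- sweet_4_c (a point): wrapped sweet 4, yellow block 22 x 22 x 18 mm, 12 g, slippery; this point is its centre, z along the 18 mm. Starts in the shaker
- sweet_5_c (a point): wrapped sweet 5, orange block 22 x 22 x 18 mm, 12 g, slippery; this point is its centre, z along the 18 mm. Starts in the shaker
- sweet_6_c (a point): wrapped sweet 6, yellow block 22 x 22 x 18 mm, 12 g, slippery; this point is its centre, z along the 18 mm. Starts in the shaker
- tamper_c (a point): bystander, leave alone: coffee tamper with steel foot and brown wooden handle, 58 mm across, 93 mm high; this point is half-way up
- pitcher_small_c (a point): bystander, leave alone: small steel milk pitcher, 71 x 85 x 92 mm; this point is half-way up
- timer_c (a point): bystander, leave alone: flat white timer, 70 x 70 x 18 mm; this point is half-way up
Things that resemble listed ones, but are neither listed nor needed, are in the scene too. What is shaped like the part that bears cup_1_c but black or orange is not meant.

How it is judged:
On the way, in this order (a step that is already met when the one before it is completed fails the run):
1. the flap is lifted until it stands up (past 77 degrees) (value of joint flap above 1.35 rad), for 0.2 s.
2. every red cup and the small glass that is present is in the lower tier, let go (x of cup_1_c in the frame of box_floor between -0.06 and 0.06 m and y of cup_1_c in the frame of box_floor between -0.16 and 0.16 m and z of cup_1_c in the frame of box_floor between 0.005 and 0.055 m and x of cup_2_c in the frame of box_floor between -0.06 and 0.06 m and y of cup_2_c in the frame of box_floor between -0.16 and 0.16 m and z of cup_2_c in the frame of box_floor between 0.005 and 0.055 m and x of cup_3_c in the frame of box_floor between -0.06 and 0.06 m and y of cup_3_c in the frame of box_floor between -0.16 and 0.16 m and z of cup_3_c in the frame of box_floor between 0.005 and 0.055 m and x of glass_shot_c in the frame of box_floor between -0.06 and 0.06 m and y of glass_shot_c in the frame of box_floor between -0.16 and 0.16 m and z of glass_shot_c in the frame of box_floor between 0.005 and 0.055 m and contact force between the fingers and cup_1 below 0.3 N and contact force between the fingers and cup_2 below 0.3 N and contact force between the fingers and cup_3 below 0.3 N and contact force between the fingers and glass_shot below 0.3 N), for 0.3 s.
3. the flap is lowered shut again (value of joint flap below 0.05 rad), for 0.2 s.
4. the shaker is held over the tray and tilted (more than 17 degrees) (height (world z) of shaker_grip above 0.12 m and angle between shaker_grip's own z axis and vertical above 0.3 rad and horizontal distance between shaker_grip and tray_floor below 0.2 m), for 0.1 s.
At the end, for the whole second after the job is handed in: every cup and glass present lies within the walls of the lower tier; flap shut (under 0.05 rad); all six sweets within the rims of the upper tray, centres of at least two in its left and at least two in its right half; shaker upright on the counter (tilt under 0.1 rad) (x of cup_1_c in the frame of box_floor between -0.06 and 0.06 m and y of cup_1_c in the frame of box_floor between -0.16 and 0.16 m and z of cup_1_c in the frame of box_floor between 0.005 and 0.055 m and x of cup_2_c in the frame of box_floor between -0.06 and 0.06 m and y of cup_2_c in the frame of box_floor between -0.16 and 0.16 m and z of cup_2_c in the frame of box_floor between 0.005 and 0.055 m and x of cup_3_c in the frame of box_floor between -0.06 and 0.06 m and y of cup_3_c in the frame of box_floor between -0.16 and 0.16 m and z of cup_3_c in the frame of box_floor between 0.005 and 0.055 m and x of glass_shot_c in the frame of box_floor between -0.06 and 0.06 m and y of glass_shot_c in the frame of box_floor between -0.16 and 0.16 m and z of glass_shot_c in the frame of box_floor between 0.005 and 0.055 m and value of joint flap below 0.05 rad and x of sweet_1_c in the frame of tray_floor between -0.06 and 0.06 m and y of sweet_1_c in the frame of tray_floor between -0.16 and 0.16 m and z of sweet_1_c in the frame of tray_floor between 0 and 0.05 m and x of sweet_2_c in the frame of tray_floor between -0.06 and 0.06 m and y of sweet_2_c in the frame of tray_floor between -0.16 and 0.16 m and z of sweet_2_c in the frame of tray_floor between 0 and 0.05 m and x of sweet_3_c in the frame of tray_floor between -0.06 and 0.06 m and y of sweet_3_c in the frame of tray_floor between -0.16 and 0.16 m and z of sweet_3_c in the frame of tray_floor between 0 and 0.05 m and x of sweet_4_c in the frame of tray_floor between -0.06 and 0.06 m and y of sweet_4_c in the frame of tray_floor between -0.16 and 0.16 m and z of sweet_4_c in the frame of tray_floor between 0 and 0.05 m and x of sweet_5_c in the frame of tray_floor between -0.06 and 0.06 m and y of sweet_5_c in the frame of tray_floor between -0.16 and 0.16 m and z of sweet_5_c in the frame of tray_floor between 0 and 0.05 m and x of sweet_6_c in the frame of tray_floor between -0.06 and 0.06 m and y of sweet_6_c in the frame of tray_floor between -0.16 and 0.16 m and z of sweet_6_c in the frame of tray_floor between 0 and 0.05 m and (y of each of sweet_1_c, sweet_2_c in the frame of tray_floor above 0 m or y of each of sweet_1_c, sweet_3_c in the frame of tray_floor above 0 m or y of each of sweet_1_c, sweet_4_c in the frame of tray_floor above 0 m or y of each of sweet_1_c, sweet_5_c in the frame of tray_floor above 0 m or y of each of sweet_1_c, sweet_6_c in the frame of tray_floor above 0 m or y of each of sweet_2_c, sweet_3_c in the frame of tray_floor above 0 m or y of each of sweet_2_c, sweet_4_c in the frame of tray_floor above 0 m or y of each of sweet_2_c, sweet_5_c in the frame of tray_floor above 0 m or y of each of sweet_2_c, sweet_6_c in the frame of tray_floor above 0 m or y of each of sweet_3_c, sweet_4_c in the frame of tray_floor above 0 m or y of each of sweet_3_c, sweet_5_c in the frame of tray_floor above 0 m or y of each of sweet_3_c, sweet_6_c in the frame of tray_floor above 0 m or y of each of sweet_4_c, sweet_5_c in the frame of tray_floor above 0 m or y of each of sweet_4_c, sweet_6_c in the frame of tray_floor above 0 m or y of each of sweet_5_c, sweet_6_c in the frame of tray_floor above 0 m) and (y of each of sweet_1_c, sweet_2_c in the frame of tray_floor below 0 m or y of each of sweet_1_c, sweet_3_c in the frame of tray_floor below 0 m or y of each of sweet_1_c, sweet_4_c in the frame of tray_floor below 0 m or y of each of sweet_1_c, sweet_5_c in the frame of tray_floor below 0 m or y of each of sweet_1_c, sweet_6_c in the frame of tray_floor below 0 m or y of each of sweet_2_c, sweet_3_c in the frame of tray_floor below 0 m or y of each of sweet_2_c, sweet_4_c in the frame of tray_floor below 0 m or y of each of sweet_2_c, sweet_5_c in the frame of tray_floor below 0 m or y of each of sweet_2_c, sweet_6_c in the frame of tray_floor below 0 m or y of each of sweet_3_c, sweet_4_c in the frame of tray_floor below 0 m or y of each of sweet_3_c, sweet_5_c in the frame of tray_floor below 0 m or y of each of sweet_3_c, sweet_6_c in the frame of tray_floor below 0 m or y of each of sweet_4_c, sweet_5_c in the frame of tray_floor below 0 m or y of each of sweet_4_c, sweet_6_c in the frame of tray_floor below 0 m or y of each of sweet_5_c, sweet_6_c in the frame of tray_floor below 0 m) and height (world z) of shaker_grip between 0.05 and 0.066 m and angle between shaker_grip's own z axis and vertical below 0.1 rad); the robot touches nothing.
It fails at once if the tamper is pushed more than 40 mm from its place (distance of tamper_c from where it was at the start of the episode above 0.04 m).
It fails at once if the milk pitcher is pushed more than 40 mm from its place (distance of pitcher_small_c from where it was at the start of the episode above 0.04 m).
It fails at once if the timer is pushed more than 40 mm from its place (distance of timer_c from where it was at the start of the episode above 0.04 m).
It fails at once if the flap is slammed down (faster than 4 rad/s) (velocity of joint flap below -4 rad/s).
Of cup_1, cup_2, cup_3, glass_shot only 2 to 3 are there at a start; the rules pass over those that are not, and their reading is None.
At some moment in a run one of cup_1, cup_2, cup_3, glass_shot may be knocked a few centimetres aside while the robot is not near it.
It also fails if it takes over 200 s, if anything falls off the work surface, if the arm or the gripper's body presses on something with over 40 N, if the wrist force passes 120 N, or if a joint passes its speed limit or range.

## Working session

There is one attempt and no reset: what is moved stays moved. The work goes in short steps, Python scripts to look and compute and a tool call to move; the robot and the scene stay as the last step left them, time stands still between calls to the robot, and variables do not carry over. Pictures are saved under pics/ and viewed, at most 14 in all, crops included, and the job is handed in when it is done.

Besides the shell and the picture viewer there is one more tool, called after "Request:" as a command line: name --argument value ..., lists and objects as JSON in quotes. play_rows: Moves the arm, as the interface text tells. Its arguments: {"type":"object","properties":{"rows":{"type":"string"}},"required":["rows"]}

```bash
mkdir -p pics; python3 - <<'E'
from rig import ctrl, imaging
import cv2,numpy as np
np.set_printoptions(precision=4,suppress=True)
s=ctrl.read_state();print(s)
for n in("scene","top"):
    im=imaging.capture(n);cv2.imwrite(f"pics/{n}0.png",im[...,::-1])
    print(n,imaging.camera_info(n))
a=cv2.imread("pics/scene0.png");b=cv2.imread("pics/top0.png")
cv2.imwrite("pics/both0.png",cv2.resize(np.vstack([a,b]),None,fx=.78,fy=.78))
E
```

```text
{'time': 0.0, 'joint_positions': array([-1.2548,  0.1165,  1.4423,  0.    ,  1.584 , -0.0378]), 'joint_velocities': array([-0.0015, -0.0007, -0.0003, -0.0014,  0.0002, -0.0015]), 'joint_torque': array([  0.0014, -72.1258, -62.2615,   0.0781,   0.0238,  -0.0001]), 'position': array([ 0.2338, -0.633 ,  0.2369]), 'ee_rot': array([ 0.9844,  0.176 , -0.0001, -0.0006]), 'force': array([ 0.4932,  0.237 , -0.9084]), 'wrist_torque': array([-0.0068, -0.0764,  0.0325]), 'finger_force': 0.0, 'opening': 0.09321103553413541}
scene {'intrinsics': array([[406.7157,   0.    , 245.9843],
       [  0.    , 406.7157, 189.1432],
       [  0.    ,   0.    ,   1.    ]]), 'eye': array([-0.7995,  0.1533,  0.7259]), 'rotation': array([-0.5702,  0.6208, -0.4019,  0.3576])}
top {'intrinsics': array([[381.1943,   0.    , 254.9013],
       [  0.    , 381.1943, 199.9101],
       [  0.    ,   0.    ,   1.    ]]), 'eye': array([0.4028, 0.0129, 1.1408]), 'rotation': array([ 0.7148, -0.6965,  0.0487, -0.04  ])}
```

View pics/scene0.png

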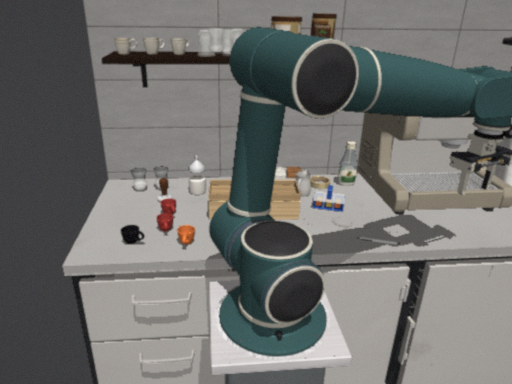

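```bash
python3 - <<'E'
import cv2
a=cv2.imread("pics/top0.png");cv2.imwrite("pics/top0b.png",cv2.resize(a,(800,600),interpolation=cv2.INTER_CUBIC))
E
```

```text
(no output)
```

View pics/top0b.png

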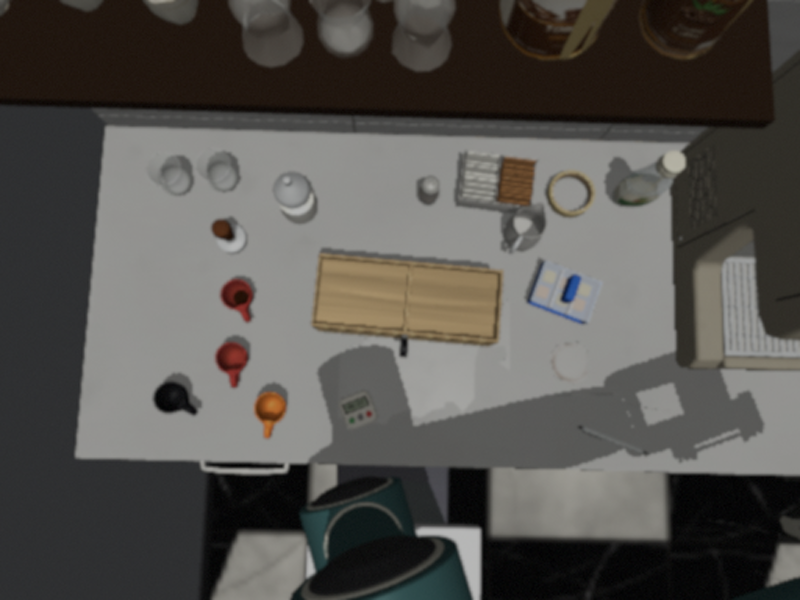

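The scene shows the box at the centre, two red cups at top-view (237,295) and (232,358), black and orange decoys, and the shaker at (565,290). The shot glass is uncertain: candidates are the clear things at (570,360), (175,175) and (222,170). Next I'll crop those and measure.

```bash
cat > h.py <<'E'
import cv2,numpy as np
from rig import ctrl,imaging
from scipy.spatial.transform import Rotation as R
np.set_printoptions(precision=4,suppress=True)
def ray(ci,uv):
    d=np.linalg.inv(ci["intrinsics"])@np.array([uv[0],uv[1],1.]); return ci["eye"],R.from_quat(ci["rotation"]).apply(d)
def onz(ci,uv,z):
    e,d=ray(ci,uv); return e+d*(z-e[2])/d[2]
def proj(ci,p):
    c=R.from_quat(ci["rotation"]).inv().apply(np.array(p)-ci["eye"]);q=ci["intrinsics"]@c;return q[:2]/q[2]
def cap(n,f):
    ci=imaging.camera_info(n);im=imaging.capture(n)[...,::-1].copy();cv2.imwrite(f"pics/{f}.png",im);return ci,im
E
python3 - <<'E'
from h import *
ci=imaging.camera_info("top");a=cv2.imread("pics/top0.png");k=1/1.5625
P=lambda u,v,z:onz(ci,(u*k,v*k),z)
for n,(u,v,z) in dict(TL=(320,254,.104),TR=(502,270,.104),BL=(313,327,.104),BR=(497,344,.104),tab=(404,346,.111),cup1=(237,293,.051),cup2=(232,355,.051),disc=(570,360,.06),disc0=(570,360,0),g1=(175,175,.05),g2=(222,170,.05),shk=(571,289,.078),
 sTL=(540,261,.036),sBL=(530,302,.036),sTR=(602,278,.036),sBR=(589,322,0.036),tamper=(222,230,.09),timer=(358,410,.018),pitch=(523,227,.09),small=(428,186,.08)).items(): print(n,P(u,v,z))
def crop(im,x,y,s,f=5):
    c=im[y-s:y+s,x-s:x+s];c=cv2.resize(c,(260,260),interpolation=cv2.INTER_CUBIC);return cv2.normalize(c,None,0,255,cv2.NORM_MINMAX)
s=cv2.imread("pics/scene0.png")
r1=np.hstack([crop(a,365,230,26),crop(a,127,110,28),crop(a,274,120,26)])
r2=np.hstack([crop(s,343,218,24),crop(s,150,180,24),crop(s,305,185,26)])
cv2.imwrite("pics/c.png",np.vstack([r1,r2]))
E
```

```text
TL [0.6344 0.1432 0.104 ]
TR [ 0.6145 -0.1804  0.104 ]
BL [0.5041 0.15   0.104 ]
BR [ 0.4827 -0.172   0.104 ]
tab [ 0.4745 -0.0095  0.111 ]
cup1 [0.5685 0.2996 0.051 ]
cup2 [0.4542 0.302  0.051 ]
disc [ 0.4604 -0.313   0.06  ]
disc0 [ 0.4636 -0.3311  0.    ]
g1 [0.7911 0.4299 0.05  ]
g2 [0.8035 0.342  0.05  ]
shk [ 0.5882 -0.3108  0.078 ]
sTL [ 0.6477 -0.2652  0.036 ]
sBL [ 0.5686 -0.246   0.036 ]
sTR [ 0.6182 -0.3828  0.036 ]
sBR [ 0.5337 -0.3568  0.036 ]
tamper [0.6766 0.323  0.09  ]
timer [0.3597 0.0712 0.018 ]
pitch [ 0.6978 -0.221   0.09  ]
small [ 0.7733 -0.0474  0.08  ]
```

View pics/c.png

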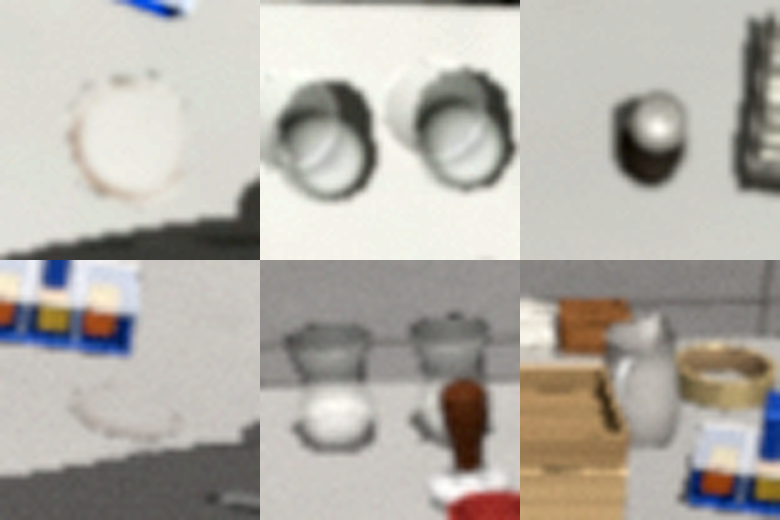

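The disc at (570,360) is flat, like a saucer, and the two glasses look too tall. I'll check them with the wrist camera later. First the flap: pre-grasp above the tab.

```bash
cat >> h.py <<'E'
from scipy.spatial.transform import Slerp
YAW=-0.064; BC=np.array([.5589,-.0148,0]); Bx=np.array([np.cos(YAW),np.sin(YAW),0]); By=np.array([-np.sin(YAW),np.cos(YAW),0])
HG=BC+.065*Bx+[0,0,.077]
def ori(yaw,tilt=0):  # deg; tool x along yaw, tool leaning towards robot by tilt
    return R.from_euler('z',yaw,degrees=True)*R.from_euler('x',180,degrees=True)*R.from_euler('y',tilt,degrees=True)
def plan(wps,hand,start=None):
    """wps: list of (pos,rot,nrows)"""
    if start is None:
        s=ctrl.read_state();p,q=s["position"],R.from_quat(s["ee_rot"])
    else: p,q=start
    out=[]
    for P,Q,n in wps:
        sl=Slerp([0,1],R.concatenate([q,Q]))
        pp,qq=p,q
        for i in range(1,n+1):
            np_,nq=p+(np.array(P)-p)*i/n,sl(i/n)
            t=qq.inv().apply(np_-pp)*100;r=(qq.inv()*nq).as_rotvec(degrees=True)
            out.append(" ".join(f"{v:.2f}" for v in t)+"  "+" ".join(f"{v:.1f}" for v in r)+f" {hand}")
            pp,qq=np_,nq
        p,q=np.array(P),Q
    for i in range(0,len(out),10): print(";\n".join(out[i:i+10]));print('--')
def fpos(th): # tab position at flap angle
    a=th+np.arctan2(.034,.155);r=np.hypot(.155,.034);return HG+Bx*(-r*np.cos(a))+[0,0,r*np.sin(a)]
E
python3 - <<'E'
from h import *
t=fpos(0);print(t,fpos(1.45))
y=np.degrees(YAW)
plan([([.40,-.25,.27],ori(8,10),7),(t-.12*ori(y,25).as_matrix()[:,2],ori(y,25),6),(t-.12*ori(y,25).as_matrix()[:,2],ori(y,25),1)],0)
E
```

```text
[ 0.4691 -0.009   0.111 ] [ 0.6388 -0.0199  0.235 ]
4.12 -4.31 -0.47  -0.2 1.4 1.7 0;
4.00 -4.43 -0.38  -0.2 1.4 1.7 0;
3.87 -4.55 -0.29  -0.2 1.4 1.7 0;
3.74 -4.67 -0.21  -0.2 1.4 1.7 0;
3.60 -4.78 -0.13  -0.2 1.4 1.7 0;
3.45 -4.89 -0.06  -0.2 1.4 1.7 0;
3.30 -4.99 0.01  -0.2 1.4 1.7 0;
0.71 -3.99 0.98  -0.6 2.5 1.9 0;
0.54 -4.02 0.96  -0.6 2.5 1.9 0;
0.37 -4.04 0.94  -0.6 2.5 1.9 0
--
0.20 -4.06 0.91  -0.6 2.5 1.9 0;
0.03 -4.07 0.87  -0.6 2.5 1.9 0;
-0.14 -4.08 0.83  -0.6 2.5 1.9 0;
0.00 0.00 0.00  0.0 0.0 0.0 0
--
```

Request:
play_rows --rows "4.1 -4.3 -0.5 -0.2 1.4 1.7 0;4 -4.4 -0.4 -0.2 1.4 1.7 0;3.9 -4.5 -0.3 -0.2 1.4 1.7 0;3.7 -4.7 -0.2 -0.2 1.4 1.7 0;3.6 -4.8 -0.1 -0.2 1.4 1.7 0;3.4 -4.9 0 -0.2 1.4 1.7 0;3.3 -5 0 -0.2 1.4 1.7 0;0.7 -4 1 -0.6 2.5 1.9 0;0.5 -4 1 -0.6 2.5 1.9 0;0.4 -4 0.9 -0.6 2.5 1.9 0"

```text
time: 1.35
position: [0.4068, -0.1274, 0.2422]
ee_rot: [0.988, 0.021, 0.152, 0.003]
force: [0.7, 1.3, -0.0]
opening: 0.093
finger_force: 0.0
```

```bash
python3 - <<'E'
from h import *
s=ctrl.read_state();print(s["position"],s["joint_positions"],s["force"])
t=fpos(0);y=np.degrees(YAW)
plan([(t-.12*ori(y,25).as_matrix()[:,2],ori(y,25),8),(t-.12*ori(y,25).as_matrix()[:,2],ori(y,25),2)],0)
E
```

```text
[ 0.4068 -0.1274  0.2422] [-0.4506 -0.657   2.0801  0.1322  1.4422  1.0799] [ 0.662   1.3259 -0.0355]
0.12 -1.52 0.31  -0.2 0.9 0.7 0;
0.09 -1.52 0.31  -0.2 0.9 0.7 0;
0.07 -1.52 0.30  -0.2 0.9 0.7 0;
0.05 -1.52 0.30  -0.2 0.9 0.7 0;
0.02 -1.52 0.30  -0.2 0.9 0.7 0;
-0.00 -1.52 0.29  -0.2 0.9 0.7 0;
-0.03 -1.53 0.29  -0.2 0.9 0.7 0;
-0.05 -1.53 0.28  -0.2 0.9 0.7 0;
0.00 0.00 0.00  0.0 0.0 0.0 0;
0.00 0.00 0.00  0.0 0.0 0.0 0
--
```

Joint 2 is near its range, so I'll use a smaller lean for the grasp.

```bash
python3 - <<'E'
from h import *
t=fpos(0);y=np.degrees(YAW);Q=ori(y,15);z=Q.as_matrix()[:,2]
plan([(t-.1*z,Q,8),(t-.1*z,Q,2)],0)
E
```

```text
0.37 -1.49 0.55  -0.1 -0.3 0.7 0;
0.35 -1.49 0.54  -0.1 -0.3 0.7 0;
0.33 -1.50 0.54  -0.1 -0.3 0.7 0;
0.32 -1.50 0.53  -0.1 -0.3 0.7 0;
0.30 -1.51 0.53  -0.1 -0.3 0.7 0;
0.28 -1.51 0.52  -0.1 -0.3 0.7 0;
0.27 -1.52 0.52  -0.1 -0.3 0.7 0;
0.25 -1.52 0.51  -0.1 -0.3 0.7 0;
0.00 0.00 0.00  0.0 0.0 0.0 0;
0.00 0.00 0.00  0.0 0.0 0.0 0
--
```

Request:
play_rows --rows "0.4 -1.5 0.5 -0.1 -0.3 0.7 0;0.3 -1.5 0.5 -0.1 -0.3 0.7 0;0.3 -1.5 0.5 -0.1 -0.3 0.7 0;0.3 -1.5 0.5 -0.1 -0.3 0.7 0;0.3 -1.5 0.5 -0.1 -0.3 0.7 0;0.3 -1.5 0.5 -0.1 -0.3 0.7 0;0.3 -1.5 0.5 -0.1 -0.3 0.7 0;0.3 -1.5 0.5 -0.1 -0.3 0.7 0;0 0 0 0 0 0 0;0 0 0 0 0 0 0"

```text
time: 2.6
position: [0.4424, -0.0091, 0.2106]
ee_rot: [0.991, -0.028, 0.131, 0.004]
force: [-0.4, -1.5, -0.1]
opening: 0.0931
finger_force: 0.0
```

```bash
python3 - <<'E'
from h import *
s=ctrl.read_state();print(s["position"],s["joint_positions"],s["force"])
ci,im=cap("wrist","w1");print(ci,proj(ci,fpos(0)))
m=cv2.inRange(im,(0,0,0),(45,45,45));n,l,st,c=cv2.connectedComponentsWithStats(m)
for i in range(1,n):
    if st[i,4]>150: print(st[i],c[i])
E
```

```text
[ 0.4424 -0.0091  0.2106] [-0.083  -0.5925  2.0884  0.0074  1.3828  1.5437] [-0.4356 -1.5404 -0.0779]
{'intrinsics': array([[311.2044,   0.    , 256.7139],
       [  0.    , 311.2044, 194.1706],
       [  0.    ,   0.    ,   1.    ]]), 'eye': array([ 0.4724, -0.01  ,  0.3699]), 'rotation': array([-0.6867,  0.7269, -0.0011,  0.0017])} [256.1286 199.473 ]
[244 178  18  38 634] [252.2334 196.3991]
[    0   228   512   156 31972] [238.2941 316.0947]
```

View pics/w1.png

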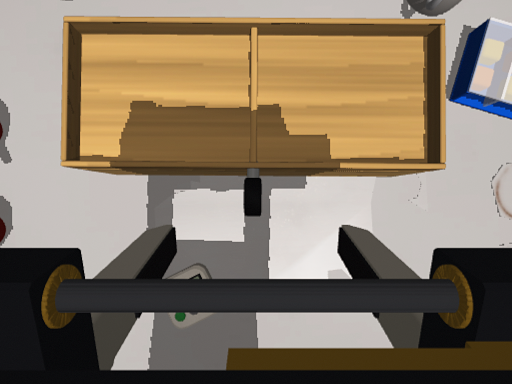

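The wrist view shows the box rim corners at (63,17), (445,20), (62,165) and (446,171), and the tab at (252,197). There is a faint clear outline near (410,190).

```bash
python3 - <<'E'
from h import *
ci=imaging.camera_info("wrist");im=cv2.imread("pics/w1.png")
C=[onz(ci,u,.104) for u in((63,17),(445,20),(62,164),(446,170))];print(C,np.mean(C,0))
print('tab',onz(ci,(252.5,196.4),.120), onz(ci,(410,200),0))
c=im[140:300,340:500];c=cv2.resize(c,(600,600),interpolation=cv2.INTER_CUBIC);g=cv2.cvtColor(c,cv2.COLOR_BGR2GRAY)
cv2.imwrite("pics/c2.png",cv2.createCLAHE(4,(4,4)).apply(g))
E
```

```text
[array([0.6347, 0.1472, 0.104 ]), array([ 0.6132, -0.1794,  0.104 ]), array([0.5089, 0.1549, 0.104 ]), array([ 0.4849, -0.1726,  0.104 ])] [ 0.5604 -0.0125  0.104 ]
tab [ 0.4719 -0.0065  0.12  ] [ 0.4566 -0.1913  0.    ]
```

View pics/c2.png

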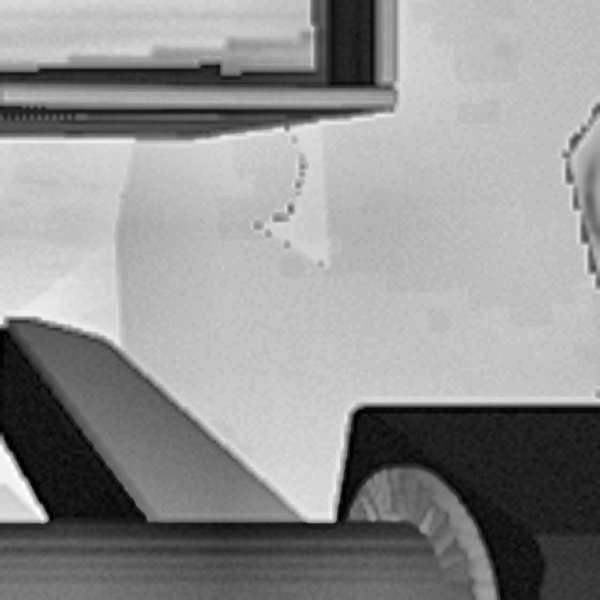

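```bash
sed -i 's/YAW=-0.064; BC=np.array(\[.5589,-.0148,0\])/YAW=-0.067; BC=np.array([.5597,-.0136,0])/' h.py; python3 - <<'E'
from h import *
t=fpos(0)+[.001,.0005,0];y=np.degrees(YAW);Q=ori(y,15);print(t)
plan([(t,Q,5)],0)
E
```

```text
[ 0.4709 -0.0071  0.111 ]
0.03 -0.08 2.07  -0.0 -0.0 0.1 0;
0.03 -0.08 2.07  -0.0 -0.0 0.1 0;
0.03 -0.08 2.07  -0.0 -0.0 0.1 0;
0.03 -0.08 2.07  -0.0 -0.0 0.1 0;
0.03 -0.08 2.07  -0.0 -0.0 0.1 0
--
```

Request:
play_rows --rows "0 -0.1 2.1 0 0 0 0;0 -0.1 2.1 0 0 0 0;0 -0.1 2.1 0 0 0 0;0 -0.1 2.1 0 0 0 0;0 0 2 0 0 0 0;0 0 0 0 0 0 255;0 0 0 0 0 0 255;0 0 0 0 0 0 255;0 0 0 0 0 0 255;0 0 0 0 0 0 255"

```text
time: 3.9
position: [0.4698, -0.0063, 0.1104]
ee_rot: [0.991, -0.028, 0.131, 0.003]
force: [0.1, 0.3, -0.3]
opening: 0.0473
finger_force: 0.0
```

```bash
python3 - <<'E'
from h import *
s=ctrl.read_state();print(s["position"],s["force"],s["opening"],s["finger_force"])
y=np.degrees(YAW);p0=s["position"]
d=p0-fpos(0);print(d)
w=[]
for i in range(1,21):
    th=1.47*i/20; w.append((fpos(th)+d*(1-i/20),ori(y,15+27*i/20),1))
w+=[w[-1]]*1
plan(w,255)
E
```

```text
[ 0.4698 -0.0063  0.1104] [ 0.1376  0.3131 -0.2535] 0.04726005706151856 0.0
[-0.0001  0.0012 -0.0006]
0.58 0.01 -1.02  -0.2 1.2 0.6 255;
0.67 0.01 -0.96  0.0 1.4 -0.0 255;
0.76 0.01 -0.89  0.0 1.4 0.0 255;
0.84 0.01 -0.81  0.0 1.3 -0.0 255;
0.92 0.01 -0.72  0.0 1.3 -0.0 255;
0.98 0.01 -0.63  -0.0 1.4 0.0 255;
1.04 0.01 -0.53  0.0 1.3 0.0 255;
1.09 0.01 -0.43  0.0 1.4 -0.0 255;
1.12 0.01 -0.32  -0.0 1.3 0.0 255;
1.15 0.01 -0.21  0.0 1.4 -0.0 255
--
1.16 0.01 -0.10  -0.0 1.4 -0.0 255;
1.17 0.01 0.01  -0.0 1.3 0.0 255;
1.16 0.01 0.12  -0.0 1.4 0.0 255;
1.14 0.01 0.24  0.0 1.4 0.0 255;
1.12 0.01 0.35  -0.0 1.4 0.0 255;
1.08 0.01 0.45  -0.0 1.3 0.0 255;
1.03 0.01 0.55  0.0 1.4 -0.0 255;
0.97 0.01 0.65  0.0 1.4 0.0 255;
0.90 0.01 0.74  0.0 1.4 -0.0 255;
0.83 0.01 0.83  0.0 1.4 -0.0 255
--
0.00 0.00 0.00  0.0 0.0 0.0 255
--
```

Request:
play_rows --rows "0 0 0 0 0 0 255;0 0 0 0 0 0 255;0 0 0 0 0 0 255;0 0 0 0 0 0 255;0 0 0 0 0 0 255;0 0 0 0 0 0 255;0.6 0 -1 0 1.2 0 255;0.7 0 -1 0 1.3 0 255;0 0 0 0 0 0 255;0 0 0 0 0 0 255"

```text
time: 5.15
position: [0.4769, -0.0075, 0.1332]
ee_rot: [0.988, -0.028, 0.153, 0.005]
force: [-1.1, -7.8, 2.9]
opening: 0.0135
finger_force: 30.0
```

Request:
play_rows --rows "0.8 0 -0.9 0 1.4 0 255;0.8 0 -0.8 0 1.3 0 255;0.9 0 -0.7 0 1.3 0 255;1 0 -0.6 0 1.4 0 255;1 0 -0.5 0 1.3 0 255;1.1 0 -0.4 0 1.4 0 255;1.1 0 -0.3 0 1.3 0 255;1.1 0 -0.2 0 1.4 0 255;1.2 0 -0.1 0 1.4 0 255;1.2 0 0 0 1.3 0 255"

```text
time: 6.4
position: [0.553, -0.0123, 0.216]
ee_rot: [0.963, -0.028, 0.267, 0.009]
force: [-6.7, -12.6, -1.5]
opening: 0.0142
finger_force: 30.0
```

```bash
python3 - <<'E'
from h import *
s=ctrl.read_state();p=s["position"];print(p,s["force"],s["opening"],s["joint_positions"])
v=p-HG;th=np.arctan2(v[2],-v@Bx)-np.arctan2(.034,.155);print(th,np.hypot(v[2],v@Bx))
y=np.degrees(YAW);n=9
w=[(fpos(th+(1.47-th)*i/n),ori(y,31+9*i/n),1) for i in range(1,n+1)]
w+=[w[-1]]*1
plan(w,255)
E
```

```text
[ 0.553  -0.0123  0.216 ] [ -6.6798 -12.5593  -1.5048] 0.0142028336721714 [-0.071  -0.482   2.0602  0.0061  1.0224  1.5554]
0.8783180016671563 0.15642328021316748
1.05 0.10 -0.12  -0.2 1.0 0.5 255;
1.03 0.00 0.19  0.0 1.0 -0.0 255;
1.01 -0.00 0.27  0.0 1.0 -0.0 255;
0.98 -0.00 0.35  0.0 1.0 0.0 255;
0.95 0.00 0.43  -0.0 1.0 0.0 255;
0.91 0.00 0.51  0.0 1.0 -0.0 255;
0.86 0.00 0.59  0.0 1.0 0.0 255;
0.81 -0.00 0.66  0.0 1.0 0.0 255;
0.75 0.00 0.72  0.0 1.0 -0.0 255;
0.00 0.00 0.00  0.0 0.0 0.0 255
--
```

Request:
play_rows --rows "1.1 0.1 0 0 1 0 255;1.1 0.1 0.2 0 1 0 255;1 0 0.3 0 1 0 255;1 0 0.3 0 1 0 255;1 0 0.4 0 1 0 255;0.9 0 0.5 0 1 0 255;0.9 0 0.6 0 1 0 255;0.8 0 0.7 0 1 0 255;0.7 0 0.7 0 1 0 255;0 0 0 0 0 0 255"

```text
time: 7.65
position: [0.6463, -0.0183, 0.2377]
ee_rot: [0.938, -0.027, 0.345, 0.009]
force: [1.7, 1.4, 10.1]
opening: 0.0135
finger_force: 30.0
```

```bash
python3 - <<'E'
from h import *
s=ctrl.read_state();p=s["position"];print(p,s["force"],s["opening"],s["joint_positions"])
v=p-HG;th=np.arctan2(v[2],-v@Bx)-np.arctan2(.034,.155);print(th,np.hypot(v[2],v@Bx))
E
```

```text
[ 0.6463 -0.0183  0.2377] [ 1.6578  1.4023 10.1383] 0.013519133891372007 [-0.0724 -0.337   1.9667  0.015   0.8073  1.5488]
1.4893428354404246 0.16221164976430433
```

Request:
play_rows --rows "0 0 0 0 0 0 100;0 0 0 0 0 0 100;0 0 0 0 0 0 100;0 0 0 0 0 0 100;0 0 -2 0 0 0 60;0 0 -3 0 0 0 60;0 0 -4 0 0 0 0;-1 0 -3 0 -4 0 0;-1 -2 -1 0 -4 0 0;-1 -4 0 0 -5 0 0"

```text
time: 8.9
position: [0.5404, 0.0473, 0.3189]
ee_rot: [0.972, -0.029, 0.234, 0.007]
force: [0.0, -0.0, -0.2]
opening: 0.0932
finger_force: 0.0
```

```bash
python3 - <<'E'
from h import *
s=ctrl.read_state();p=s["position"];print(p,s["force"],s["opening"])
plan([([.45,.28,.30],ori(8,0),9),([.45,.28,.30],ori(8,0),1)],0)
E
```

```text
[0.5404 0.0473 0.3189] [ 0.0117 -0.0067 -0.2161] 0.0932374671794863
-1.12 -2.52 -0.34  0.3 -3.0 -1.2 0;
-1.09 -2.55 -0.27  0.3 -3.0 -1.2 0;
-1.04 -2.57 -0.20  0.3 -3.0 -1.2 0;
-1.00 -2.59 -0.13  0.3 -3.0 -1.2 0;
-0.94 -2.62 -0.07  0.3 -3.0 -1.2 0;
-0.89 -2.64 -0.01  0.3 -3.0 -1.2 0;
-0.83 -2.65 0.05  0.3 -3.0 -1.2 0;
-0.77 -2.67 0.11  0.3 -3.0 -1.2 0;
-0.70 -2.69 0.16  0.3 -3.0 -1.2 0;
0.00 0.00 0.00  0.0 0.0 0.0 0
--
```

Request:
play_rows --rows "-1.1 -2.5 -0.3 0.3 -3 -1.2 0;-1.1 -2.5 -0.3 0.3 -3 -1.2 0;-1 -2.6 -0.2 0.3 -3 -1.2 0;-1 -2.6 -0.1 0.3 -3 -1.2 0;-0.9 -2.6 -0.1 0.3 -3 -1.2 0;-0.9 -2.6 0 0.3 -3 -1.2 0;-0.8 -2.6 0 0.3 -3 -1.2 0;-0.8 -2.7 0.1 0.3 -3 -1.2 0;-0.7 -2.7 0.2 0.3 -3 -1.2 0;0 0 0 0 0 0 0"

```text
time: 10.15
position: [0.4513, 0.2804, 0.2986]
ee_rot: [0.998, 0.069, -0.001, -0.001]
force: [0.4, -1.0, -0.7]
opening: 0.0929
finger_force: 0.0
```

```bash
python3 - <<'E'
from h import *
ci,im=cap("wrist","w2");t,it=cap("top","top2");print(ci["eye"],ctrl.read_state()["position"])
# stack: wrist + right part of top
a=cv2.resize(im,(512,384));b=cv2.resize(it[60:260,190:446],(512,400),interpolation=cv2.INTER_CUBIC)
cv2.imwrite("pics/v2.png",cv2.resize(np.vstack([a,b]),None,fx=.76,fy=.76))
for n,c,i,z in (("w",ci,im,.051),("t",t,it,.051)):
    h=cv2.cvtColor(i,cv2.COLOR_BGR2HSV);m=cv2.inRange(h,(0,130,40),(4,255,255))|cv2.inRange(h,(170,130,40),(180,255,255))
    k,l,st,ce=cv2.connectedComponentsWithStats(m)
    for j in range(1,k):
        if st[j,4]>40: print(n,st[j],ce[j],onz(c,ce[j],.04))
E
```

```text
[0.5217 0.2908 0.4445] [0.4516 0.2791 0.2991]
w [ 227   45   49   71 1727] [251.9079  73.1071] [0.5653 0.3037 0.04  ]
w [ 215  144   45   61 1709] [237.0281 168.2147] [0.4463 0.3076 0.04  ]
t [142 180  19  17 201] [150.2388 187.801 ] [0.5693 0.3066 0.04  ]
t [145 234  10  13  75] [149.04   239.1067] [0.4207 0.3013 0.04  ]
```

View pics/v2.png

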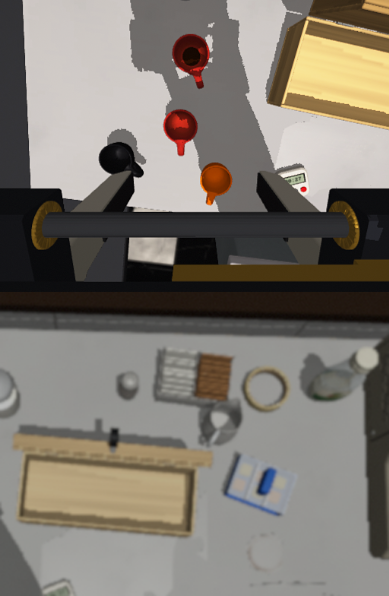

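The box is open and the flap stands. Cup 1 is at wrist pixel (251,70) with its handle towards (264,112), and cup 2 at (237,167) with its handle towards (238,201). There is no shot glass near the box, so I'll head for cup 1 and check the rear glasses from there.

```bash
python3 - <<'E'
from h import *
ci=imaging.camera_info("wrist")
for b,h in(((251.5,69),(264,113)),((237.5,166.5),(237.5,203))):
    p=onz(ci,b,.049);q=onz(ci,h,.03);d=p-q;print(p,np.degrees(np.arctan2(d[1],d[0])))
p=onz(ci,(251.5,69),.049);p[2]=.16
plan([(p,ori(18,0),9),(p,ori(18,0),1)],0)
E
```

```text
[0.5697 0.3031 0.049 ] 24.80269072414732
[0.451  0.3057 0.049 ] 5.604963068872462
1.34 -0.08 1.55  -0.0 -0.0 -1.1 0;
1.34 -0.06 1.55  -0.0 -0.0 -1.1 0;
1.34 -0.03 1.55  -0.0 -0.0 -1.1 0;
1.34 -0.01 1.55  -0.0 -0.0 -1.1 0;
1.34 0.02 1.55  -0.0 -0.0 -1.1 0;
1.34 0.05 1.55  -0.0 -0.0 -1.1 0;
1.34 0.07 1.55  -0.0 -0.0 -1.1 0;
1.34 0.10 1.55  -0.0 -0.0 -1.1 0;
1.33 0.13 1.55  -0.0 -0.0 -1.1 0;
0.00 0.00 0.00  0.0 0.0 0.0 0
--
```

Request:
play_rows --rows "1.3 -0.1 1.5 0 0 -1.8 0;1.3 0 1.5 0 0 -1.8 0;1.3 0 1.5 0 0 -1.8 0;1.3 0.1 1.5 0 0 -1.8 0;1.3 0.1 1.5 0 0 -1.8 0;1.3 0.1 1.5 0 0 -1.8 0;1.3 0.1 1.5 0 0 -1.8 0;1.3 0.2 1.5 0 0 -1.8 0;1.3 0.3 1.6 0 0 -1.8 0;0 0 0 0 0 0 0"

```text
time: 11.5
position: [0.5671, 0.3021, 0.1613]
ee_rot: [0.978, 0.208, -0.001, -0.001]
force: [-0.0, -0.4, 0.2]
opening: 0.0927
finger_force: 0.0
```

```bash
python3 - <<'E'
from h import *
ci,im=cap("wrist","w3");s=ctrl.read_state();print(ci["eye"],s["position"],s["joint_positions"])
p=np.array([.5697,.3031,.040]);print(proj(ci,[.5697,.3031,.05]))
plan([(p,ori(24.5,0),6)],0)
E
```

```text
[0.6322 0.3316 0.3071] [0.5669 0.3022 0.1625] [0.4491 0.0757 1.6069 0.002  1.4597 1.6015]
[258.3407 194.2328]
0.05 0.01 2.04  -0.0 0.0 -0.1 0;
0.05 0.01 2.04  -0.0 0.0 -0.1 0;
0.05 0.01 2.04  -0.0 0.0 -0.1 0;
0.05 0.01 2.04  -0.0 0.0 -0.1 0;
0.05 0.01 2.04  -0.0 0.0 -0.1 0;
0.05 0.01 2.04  -0.0 0.0 -0.1 0
--
```

View pics/w3.png

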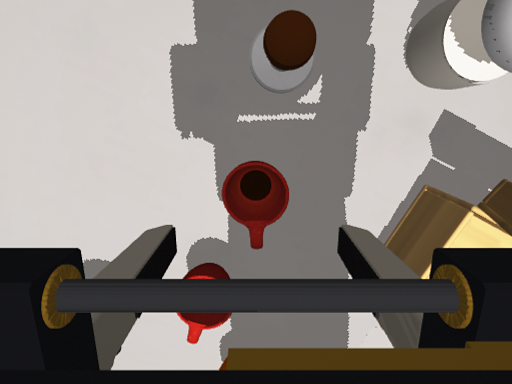

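The cup is centred at (255,194) with its handle straight down, so I can descend and grip.

Request:
play_rows --rows "0 0 2.5 0 0 0 0;0 -0.1 2.5 0 0 0 0;0 -0.1 2.5 0 0 0 0;0.2 0 2.4 0 0 0 0;0 0 2.3 0 0 0 0;0 0 0 0 0 0 255;0 0 0 0 0 0 255;0 0 0 0 0 0 255;0 0 0 0 0 0 255;0 0 0 0 0 0 255"

```text
time: 12.8
position: [0.5683, 0.3052, 0.0421]
ee_rot: [0.978, 0.208, 0.001, -0.001]
force: [0.8, -1.7, 5.1]
opening: 0.0557
finger_force: 30.0
```

```bash
python3 - <<'E'
from h import *
s=ctrl.read_state();p=s["position"];print(p,s["opening"],s["finger_force"])
y=np.degrees(YAW)
Q=ori(y,12)
T=BC+.003*Bx+.10*By
plan([([.54,.26,.19],ori(12,6),4),([T[0]-.02,T[1],.20],Q,5),(T+[0,0,.14],Q,2),(T+[0,0,.0465],Q,8)],255)
E
```

```text
[0.5683 0.3052 0.0421] 0.05566241175270914 29.988451517745034
-1.10 0.74 -3.70  -0.2 1.5 3.0 255;
-0.96 0.80 -3.72  -0.2 1.5 3.0 255;
-0.82 0.86 -3.74  -0.2 1.5 3.0 255;
-0.68 0.91 -3.76  -0.2 1.5 3.0 255;
-0.52 3.44 -0.26  -0.5 1.2 3.1 255;
-0.32 3.47 -0.23  -0.5 1.2 3.1 255;
-0.13 3.48 -0.21  -0.5 1.2 3.1 255;
0.07 3.49 -0.18  -0.5 1.2 3.1 255;
0.26 3.48 -0.15  -0.5 1.2 3.1 255;
0.35 -0.07 3.14  0.0 0.0 0.0 255
--
0.35 -0.07 3.14  0.0 0.0 0.0 255;
-0.24 -0.00 1.14  0.0 0.0 0.0 255;
-0.24 -0.00 1.14  0.0 0.0 0.0 255;
-0.24 -0.00 1.14  0.0 0.0 0.0 255;
-0.24 -0.00 1.14  0.0 0.0 0.0 255;
-0.24 -0.00 1.14  0.0 0.0 0.0 255;
-0.24 -0.00 1.14  0.0 0.0 0.0 255;
-0.24 -0.00 1.14  0.0 0.0 0.0 255;
-0.24 -0.00 1.14  0.0 0.0 0.0 255
--
```

Request:
play_rows --rows "-0.5 0.3 -2.5 0 0 0 255;-1 0.8 -3.7 -0.2 1 3 255;-1 0.8 -3.7 0 1 3 255;-0.8 0.9 -3.7 0 1 3 255;-0.7 0.9 -2 0 1 3 255;-0.5 3.4 -0.3 0 1 3.1 255;-0.3 3.4 -0.2 0 0.2 3.1 255;-0.2 3.5 -0.2 0 0 3.1 255;0 3.5 -0.2 0 0 3.1 255;0 3.5 -0.2 0 0 3.1 255"

```text
time: 14.05
position: [0.5464, 0.0807, 0.2039]
ee_rot: [0.998, -0.032, 0.044, -0.013]
force: [1.0, -0.2, -0.2]
opening: 0.0556
finger_force: 30.0
```

```bash
python3 - <<'E'
from h import *
s=ctrl.read_state();p=s["position"];print(p,s["opening"],R.from_quat(s["ee_rot"]).as_matrix())
y=np.degrees(YAW)
Q=ori(y,5);T=BC+.0*Bx+.10*By;print(T)
plan([(T+[0,0,.16],Q,3),(T+[0,0,.048],Q,7)],255)
E
```

```text
[0.5464 0.0807 0.2039] 0.055588878147863584 [[ 0.9942 -0.062   0.0878]
 [-0.0644 -0.9976  0.0241]
 [ 0.0861 -0.0296 -0.9958]]
[0.5664 0.0862 0.    ]
0.52 -0.18 1.52  -0.6 0.0 0.0 255;
0.52 -0.20 1.52  -0.6 0.0 0.0 255;
0.52 -0.21 1.52  -0.6 0.0 0.0 255;
-0.14 -0.00 1.59  0.0 0.0 0.0 255;
-0.14 -0.00 1.59  0.0 0.0 0.0 255;
-0.14 -0.00 1.59  0.0 0.0 0.0 255;
-0.14 -0.00 1.59  0.0 0.0 0.0 255;
-0.14 -0.00 1.59  0.0 0.0 0.0 255;
-0.14 -0.00 1.59  0.0 0.0 0.0 255;
-0.14 -0.00 1.59  0.0 0.0 0.0 255
--
```

Request:
play_rows --rows "0.5 -0.2 1.5 -0.6 0 0 255;0.5 -0.2 1.5 -0.6 0 0 255;0.5 -0.2 1.5 -0.6 0 0 255;-0.1 0 1.8 0 0 0 255;-0.1 0 1.8 0 0 0 255;-0.2 0 1.8 0 0 0 255;-0.1 0 1.8 0 0 0 255;-0.2 0 1.8 0 0 0 255;-0.1 0 1.6 0 0 0 255;0 0 0 0 0 0 255"

```text
time: 15.3
position: [0.5664, 0.0871, 0.0528]
ee_rot: [0.999, -0.031, 0.042, 0.002]
force: [0.4, -0.3, -0.4]
opening: 0.0556
finger_force: 30.0
```

Request:
play_rows --rows "0 0 0.2 0 0 0 255;0 0 0 0 0 0 60;0 0 0 0 0 0 60;0 0 0 0 0 0 60;0 0 -1 0 0 0 60;0 0 -3 0 0 0 60;0 0 -4 0 0 0 60;0 0 -4 0 0 0 30;-1 -4 -2 0 0 0 0;-2 -5 0 0 0 0 0"

```text
time: 16.55
position: [0.5315, 0.1805, 0.192]
ee_rot: [0.998, -0.032, 0.045, 0.002]
force: [-0.0, 0.5, 0.6]
opening: 0.0923
finger_force: 0.0
```

```bash
python3 - <<'E'
from h import *
s=ctrl.read_state();p=s["position"];print(p,s["opening"],s["force"])
P=np.array([.451,.3057,.16]);Q=ori(5.6,0)
plan([(P,Q,9),(P,Q,1)],0)
E
```

```text
[0.5315 0.1805 0.192 ] 0.09231276483448381 [-0.0022  0.4848  0.564 ]
-1.01 -1.33 0.27  0.1 -0.6 -1.0 0;
-0.98 -1.35 0.28  0.1 -0.6 -1.0 0;
-0.96 -1.37 0.29  0.1 -0.6 -1.0 0;
-0.93 -1.38 0.30  0.1 -0.6 -1.0 0;
-0.90 -1.40 0.31  0.1 -0.6 -1.0 0;
-0.87 -1.41 0.32  0.1 -0.6 -1.0 0;
-0.84 -1.43 0.33  0.1 -0.6 -1.0 0;
-0.81 -1.44 0.34  0.1 -0.6 -1.0 0;
-0.78 -1.46 0.35  0.1 -0.6 -1.0 0;
0.00 0.00 0.00  0.0 0.0 0.0 0
--
```

Request:
play_rows --rows "-1 -1.3 0.3 0.1 -0.6 -1 0;-1 -1.4 0.3 0.1 -0.6 -1 0;-1 -1.4 0.3 0.1 -0.6 -1 0;-0.9 -1.4 0.3 0.1 -0.6 -1 0;-0.9 -1.4 0.3 0.1 -0.6 -1 0;-0.9 -1.4 0.3 0.1 -0.6 -1 0;-0.8 -1.4 0.3 0.1 -0.6 -1 0;-0.8 -1.4 0.3 0.1 -0.6 -1 0;-0.8 -1.5 0.4 0.1 -0.6 -1 0;0 0 0 0 0 0 0"

```text
time: 17.8
position: [0.4497, 0.3064, 0.1569]
ee_rot: [0.999, 0.048, -0.004, -0.003]
force: [0.8, 0.0, -0.7]
opening: 0.0933
finger_force: 0.0
```

```bash
python3 - <<'E'
from h import *
ci,im=cap("wrist","w4");s=ctrl.read_state();print(s["position"])
h=cv2.cvtColor(im,cv2.COLOR_BGR2HSV);m=cv2.inRange(h,(0,130,40),(4,255,255))|cv2.inRange(h,(170,130,40),(180,255,255))
k,l,st,ce=cv2.connectedComponentsWithStats(m)
for j in range(1,k):
    if st[j,4]>200: 
        print(st[j],ce[j]); u,v,w,hh,_=st[j]; c=onz(ci,(u+w/2,v+w/2),.049);tip=(l[v+hh-1]==j).nonzero()[0].mean()
        t=onz(ci,(tip,v+hh-1),.03);d=c-t;yw=np.degrees(np.arctan2(d[1],d[0]));print(c,yw);c[2]=.041
        plan([(c,ori(yw),5)],0)
E
```

```text
[0.4501 0.3059 0.1571]
[500  59  12  46 306] [507.2614  83.2484]
[0.5709 0.1313 0.049 ] 46.67856863985288
2.09 3.72 2.28  -0.1 0.1 -8.2 0;
1.53 3.98 2.29  -0.1 0.1 -8.2 0;
0.95 4.15 2.30  -0.1 0.1 -8.2 0;
0.34 4.24 2.31  -0.1 0.1 -8.2 0;
-0.27 4.24 2.32  -0.1 0.1 -8.2 0
--
[ 225  161   67   89 3811] [258.0081 197.7974]
[0.4521 0.307  0.049 ] 6.436230816271964
0.06 -0.00 2.32  -0.1 0.1 -0.2 0;
0.06 -0.01 2.32  -0.1 0.1 -0.2 0;
0.05 -0.01 2.32  -0.1 0.1 -0.2 0;
0.05 -0.01 2.32  -0.1 0.1 -0.2 0;
0.05 -0.01 2.32  -0.1 0.1 -0.2 0
--
```

Request:
play_rows --rows "0.1 0 2.3 0 0 -0.2 0;0.1 0 2.3 0 0 -0.2 0;0.1 0 2.3 0 0 -0.2 0;0 0 2.3 0 0 0 0;0 0 2.3 0 0 0 0;0 0 0 0 0 0 255;0 0 0 0 0 0 255;0 0 0 0 0 0 255;0 0 0 0 0 0 255;0 0 0 0 0 0 255"

```text
time: 19.1
position: [0.4527, 0.3067, 0.043]
ee_rot: [0.999, 0.052, -0.003, -0.004]
force: [0.7, -1.0, 5.8]
opening: 0.0556
finger_force: 30.0
```

```bash
python3 - <<'E'
from h import *
s=ctrl.read_state();p=s["position"];print(p,s["opening"],s["finger_force"])
y=np.degrees(YAW)
Q=ori(y,5);T=BC-.03*By
plan([(p+[0,0,.08],ori(6,0),2),([.49,.2,.20],ori(0,3),3),(T+[-.01,0,.2],Q,5)],255)
plan([(T+[0,0,.052],Q,9),(T+[0,0,.052],Q,1)],255,(T+[-.01,0,.2],Q))
E
```

```text
[0.4527 0.3067 0.043 ] 0.0556061221127886 29.9902985198014
-0.03 -0.03 -4.00  -0.2 0.2 0.0 255;
-0.01 -0.02 -4.00  -0.2 0.2 0.0 255;
0.87 3.67 -2.57  -0.1 1.0 2.0 255;
1.04 3.64 -2.55  -0.1 1.0 2.0 255;
1.21 3.60 -2.52  -0.1 1.0 2.0 255;
1.15 4.87 0.06  -0.1 0.4 0.8 255;
1.22 4.85 0.07  -0.1 0.4 0.8 255;
1.28 4.84 0.09  -0.1 0.4 0.8 255;
1.34 4.82 0.10  -0.1 0.4 0.8 255;
1.41 4.80 0.11  -0.1 0.4 0.8 255
--
-0.03 -0.01 1.65  0.0 0.0 0.0 255;
-0.03 -0.01 1.65  0.0 0.0 0.0 255;
-0.03 -0.01 1.65  0.0 0.0 0.0 255;
-0.03 -0.01 1.65  0.0 0.0 0.0 255;
-0.03 -0.01 1.65  0.0 0.0 0.0 255;
-0.03 -0.01 1.65  0.0 0.0 0.0 255;
-0.03 -0.01 1.65  0.0 0.0 0.0 255;
-0.03 -0.01 1.65  0.0 0.0 0.0 255;
-0.03 -0.01 1.65  0.0 0.0 0.0 255;
0.00 0.00 0.00  0.0 0.0 0.0 255
--
```

Request:
play_rows --rows "0 0 -3 0 0 0 255;0 0 -4 0 0 0 255;0.5 2.5 -3 0 1 2 255;1 3.7 -2.5 0 1 2 255;1.2 3.6 -2.5 0 1 2 255;1.2 4.8 0 0 0.4 0.8 255;1.2 4.8 0.1 0 0.4 0.8 255;1.3 4.8 0.1 0 0.4 0.8 255;1.3 4.8 0.1 0 0.4 0.8 255;1.4 4.8 0.1 0 0.4 0.8 255"

```text
time: 20.35
position: [0.5432, -0.0339, 0.189]
ee_rot: [0.999, -0.035, 0.039, -0.006]
force: [0.1, 0.2, 0.1]
opening: 0.0555
finger_force: 30.0
```

```bash
python3 - <<'E'
from h import *
s=ctrl.read_state();p=s["position"];print(p,s["opening"],s["finger_force"])
y=np.degrees(YAW)
Q=ori(y,5);T=BC-.03*By
plan([(T+[0,0,.13],Q,3),(T+[0,0,.053],Q,6)],255)
E
```

```text
[ 0.5432 -0.0339  0.189 ] 0.055456743987687775 29.994026431522798
0.35 0.31 2.00  -0.3 0.2 -0.1 255;
0.34 0.30 2.00  -0.3 0.2 -0.1 255;
0.34 0.30 2.00  -0.3 0.2 -0.1 255;
-0.11 -0.00 1.28  0.0 0.0 0.0 255;
-0.11 -0.00 1.28  0.0 0.0 0.0 255;
-0.11 -0.00 1.28  0.0 0.0 0.0 255;
-0.11 -0.00 1.28  0.0 0.0 0.0 255;
-0.11 -0.00 1.28  0.0 0.0 0.0 255;
-0.11 -0.00 1.28  0.0 0.0 0.0 255
--
```

Request:
play_rows --rows "0 0 0 0 0 0 255;0.4 0.2 2 -0.3 0 0 255;0.3 0.1 2 -0.3 0 0 255;0.3 0.1 2 -0.3 0 0 255;-0.1 0 1.5 0 0 0 255;-0.1 0 1.5 0 0 0 255;-0.1 0 1.5 0 0 0 255;-0.1 0 1.5 0 0 0 255;-0.1 0 1.3 0 0 0 255;0 0 0 0 0 0 255"

```text
time: 21.6
position: [0.5577, -0.037, 0.0556]
ee_rot: [0.999, -0.035, 0.038, 0.002]
force: [-0.8, -0.1, -1.6]
opening: 0.0561
finger_force: 30.0
```

```bash
python3 - <<'E'
from h import *
s=ctrl.read_state();print(s["position"],s["force"],(s["position"]-BC)@np.array([Bx,By]).T)
E
```

```text
[ 0.5577 -0.037   0.0556] [-0.7829 -0.0975 -1.6492] [-0.0004 -0.0235]
```

Request:
play_rows --rows "0 0 0.4 0 0 0 255;0 0 0 0 0 0 60;0 0 0 0 0 0 60;0 0 0 0 0 0 60;0 0 -1 0 0 0 60;0 0 -3 0 0 0 60;0 0 -5 0 0 0 30;0 0 -5 0 0 0 0;-2 -2 -5 0 2 -3 0;-2 -4 -5 0 3 -6 0"

```text
time: 22.85
position: [0.5016, 0.0237, 0.287]
ee_rot: [0.996, 0.044, 0.083, 0.007]
force: [1.1, 1.2, 0.5]
opening: 0.093
finger_force: 0.0
```

```bash
python3 - <<'E'
from h import *
s=ctrl.read_state();p=s["position"];print(p,s["opening"],s["force"])
P=[.50,.20,.34];Q=ori(30,25)
plan([(P,Q,9),(P,Q,1)],0)
E
```

```text
[0.5016 0.0237 0.287 ] 0.09297313184706259 [1.0903 1.1718 0.5373]
0.25 -1.94 -0.60  1.0 1.7 -2.6 0;
0.36 -1.94 -0.56  1.0 1.7 -2.6 0;
0.46 -1.93 -0.51  1.0 1.7 -2.6 0;
0.57 -1.91 -0.46  1.0 1.7 -2.6 0;
0.67 -1.89 -0.41  1.0 1.7 -2.6 0;
0.76 -1.86 -0.36  1.0 1.7 -2.6 0;
0.86 -1.83 -0.30  1.0 1.7 -2.6 0;
0.95 -1.79 -0.25  1.0 1.7 -2.6 0;
1.04 -1.75 -0.19  1.0 1.7 -2.6 0;
0.00 0.00 0.00  0.0 0.0 0.0 0
--
```

Request:
play_rows --rows "0.2 -1.9 -0.6 1 1.7 -2.6 0;0.4 -1.9 -0.6 1 1.7 -2.6 0;0.5 -1.9 -0.5 1 1.7 -2.6 0;0.6 -1.9 -0.5 1 1.7 -2.6 0;0.7 -1.9 -0.4 1 1.7 -2.6 0;0.8 -1.9 -0.4 1 1.7 -2.6 0;0.9 -1.8 -0.3 1 1.7 -2.6 0;1 -1.8 -0.3 1 1.7 -2.6 0;1 -1.7 -0.2 1 1.7 -2.6 0;0 0 0 0 0 0 0"

```text
time: 24.1
position: [0.5026, 0.1998, 0.3404]
ee_rot: [0.944, 0.251, 0.207, -0.06]
force: [-0.6, -0.5, -0.7]
opening: 0.0932
finger_force: 0.0
```

```bash
python3 - <<'E'
from h import *
ci,im=cap("wrist","w5");t,it=cap("top","top5");print(ci,ctrl.read_state()["position"])
b=cv2.resize(it[110:270,180:430],(512,328),interpolation=cv2.INTER_CUBIC)
cv2.imwrite("pics/v5.png",cv2.resize(np.vstack([im[:260],b]),(512,588)))
E
```

```text
{'intrinsics': array([[311.2044,   0.    , 256.7139],
       [  0.    , 311.2044, 194.1706],
       [  0.    ,   0.    ,   1.    ]]), 'eye': array([0.5055, 0.2007, 0.5025]), 'rotation': array([ 0.8621, -0.4992,  0.0394, -0.078 ])} [0.5028 0.1988 0.3399]
```

View pics/v5.png

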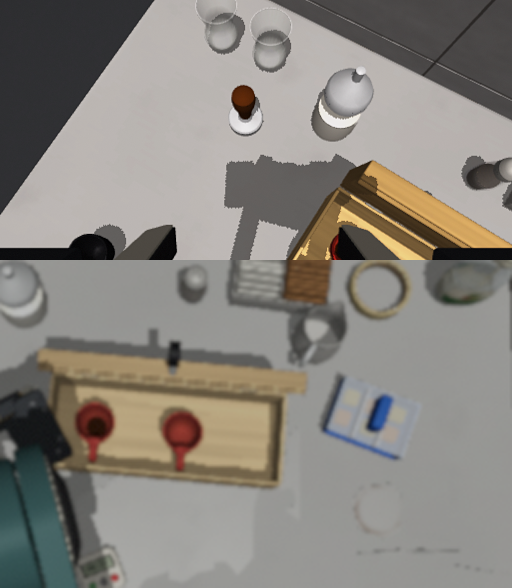

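Both cups stand in the box. Next I'll measure the rear glasses (rims at (271,26) and (216,5), feet at (270,55) and (223,38)) to see whether either is the shot glass.

```bash
python3 - <<'E'
from h import *
ci=imaging.camera_info("wrist")
k=260/260
for foot,rim,w in(((270,57),(271,27),40),((223,40),(216,6),42)):
    f=onz(ci,foot,0)
    e,d=ray(ci,rim)  # point on ray nearest vertical line through f
    s=((f-e)[:2]@d[:2])/(d[:2]@d[:2]);p=e+s*d
    dep=R.from_quat(ci["rotation"]).inv().apply(p-ci["eye"])[2]
    print(f,p,"diam",w*dep/311.2)
for u in((378,510),):
    t=imaging.camera_info("top");uv=(180+u[0]*250/512,110+(u[1]-260)*160/328);print(uv,onz(t,uv,0))
E
```

```text
[0.8056 0.3499 0.    ] [0.8052 0.3507 0.0758] diam 0.0613491305014192
[0.7935 0.4398 0.    ] [0.7925 0.441  0.0798] diam 0.06478266391839342
(364.5703125, 231.9512195121951) [ 0.4589 -0.3303  0.    ]
```

```bash
python3 - <<'E'
from h import *
i=cv2.imread("pics/top5.png")[70:300,40:450]
l=cv2.cvtColor(i,cv2.COLOR_BGR2GRAY);l=cv2.createCLAHE(4,(6,6)).apply(l)
cv2.imwrite("pics/c5.png",cv2.resize(l,(800,449),interpolation=cv2.INTER_CUBIC))
s=ctrl.read_state();p=fpos(1.48);y=np.degrees(YAW);Q=ori(y,40);z=Q.as_matrix()[:,2];a=p-.10*z
print(a);plan([(a,Q,9),(a,Q,1)],60)
E
```

```text
[ 0.5802 -0.015   0.311 ]
-0.52 2.49 0.09  -2.1 1.7 3.1 60;
-0.39 2.51 0.17  -2.1 1.7 3.1 60;
-0.25 2.52 0.25  -2.1 1.7 3.1 60;
-0.12 2.52 0.33  -2.1 1.7 3.1 60;
0.00 2.51 0.42  -2.1 1.7 3.1 60;
0.13 2.49 0.51  -2.1 1.7 3.1 60;
0.25 2.46 0.61  -2.1 1.7 3.1 60;
0.36 2.42 0.70  -2.1 1.7 3.1 60;
0.47 2.37 0.80  -2.1 1.7 3.1 60;
0.00 0.00 0.00  0.0 0.0 0.0 60
--
```

View pics/c5.png

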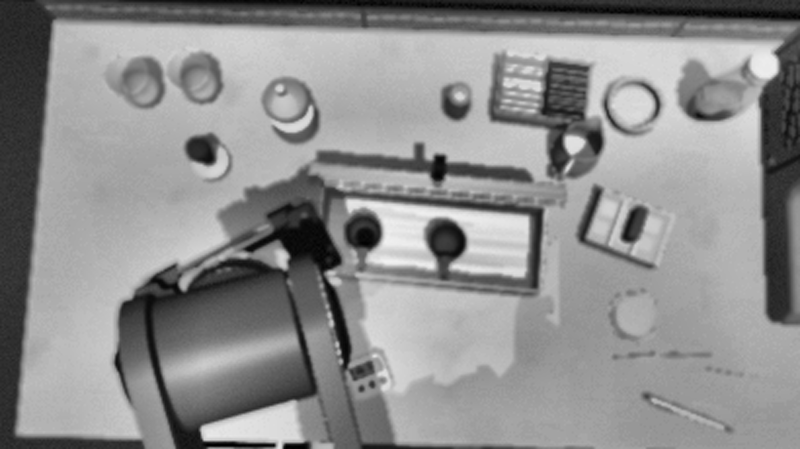

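No shot glass anywhere: the disc is a saucer with spoons, so only the two cups count. I'll go back to the tab and close the flap.

Request:
play_rows --rows "-0.5 2.5 0.1 -2.1 1.7 3.1 60;-0.4 2.5 0.2 -2.1 1.7 3.1 60;-0.3 2.5 0.2 -2.1 1.7 3.1 60;-0.1 2.5 0.3 -2.1 1.7 3.1 60;0 2.5 0.4 -2.1 1.7 3.1 60;0.1 2.5 0.5 -2.1 1.7 3.1 60;0.2 2.5 0.6 -2.1 1.7 3.1 60;0.4 2.4 0.7 -2.1 1.7 3.1 60;0.5 2.4 0.8 -2.1 1.7 3.1 60;0 0 0 0 0 0 60"

```text
time: 25.45
position: [0.5796, -0.0164, 0.3116]
ee_rot: [0.938, -0.031, 0.345, 0.015]
force: [-0.3, 0.4, 0.1]
opening: 0.071
finger_force: 0.0
```

```bash
python3 - <<'E'
from h import *
s=ctrl.read_state();print(s["position"],s["opening"])
ci,im=cap("wrist","w6")
m=cv2.inRange(im,(0,0,0),(50,50,50));n,l,st,c=cv2.connectedComponentsWithStats(m)
for i in range(1,n):
    if st[i,4]>150: print(st[i],c[i])
print(proj(ci,fpos(1.49)),proj(ci,fpos(1.40)))
p=np.array([.646,-.018,.237]);Q=ori(np.degrees(YAW),40)
plan([(p,Q,5)],60)
E
```

```text
[ 0.5796 -0.0164  0.3116] 0.07100396891699773
[244 202  19  39 657] [253.0244 220.9787]
[    0   228   512   156 33357] [231.982  316.9728]
[168 313  23  23 427] [179.3536 323.4848]
[255.5447 198.6645] [255.5461 214.0497]
0.04 -0.05 2.01  0.1 -0.1 0.1 60;
0.04 -0.05 2.01  0.1 -0.1 0.1 60;
0.04 -0.05 2.01  0.1 -0.1 0.1 60;
0.05 -0.04 2.01  0.1 -0.1 0.1 60;
0.05 -0.04 2.01  0.1 -0.1 0.1 60
--
```

```bash
python3 - <<'E'
from h import *
from scipy.optimize import brentq
ci=imaging.camera_info("wrist")
for dv in(-3,0,3):
    print(brentq(lambda th:proj(ci,fpos(th))[1]-221-dv,.9,1.7),end=' ')
e,d=ray(ci,(253,221));n=By;s=((HG-e)@n)/(d@n);
t,it=cap("top","top6");sc,isc=cap("scene","sc6")
for th in(1.3,1.36,1.42,1.48,1.55):print(th,proj(sc,fpos(th)),proj(t,fpos(th)))
m=cv2.inRange(isc,(0,0,0),(45,45,45));m[:120]=0;m[230:]=0
for nm,im_ in(("top5",cv2.imread("pics/top5.png")),("sc",isc)):
    p=proj(t if nm=="top5" else sc,fpos(1.42)).astype(int);c=im_[p[1]-22:p[1]+22,p[0]-22:p[0]+22].max(2)
    v,u=np.nonzero(c<45);print(nm,p,(u.mean()+p[0]-22,v.mean()+p[1]-22,len(u),u.min()+p[0]-22,u.max()+p[0]-22,v.min()+p[1]-22,v.max()+p[1]-22) if len(u) else None)
E
```

```text
1.379001308739685 1.3627715049254008 1.3467871174961545 1.3 [254.0975 147.0985] [264.386  159.8097]
1.36 [253.9831 146.1967] [264.7372 155.9701]
1.42 [253.8665 145.4512] [265.0781 152.1981]
1.48 [253.7483 144.8622] [265.4069 148.5137]
1.55 [253.609  144.3722] [265.7729 144.3518]
top5 [265 152] (np.float64(264.5), np.float64(155.57142857142858), 28, np.int64(263), np.int64(266), np.int64(151), np.int64(160))
sc [253 145] None
```

```bash
python3 - <<'E'
from h import *
ci=imaging.camera_info("wrist");t=imaging.camera_info("top")
im=cv2.imread("pics/top6.png")
p=(265,155);c=im[p[1]-22:p[1]+22,p[0]-22:p[0]+22].max(2);v,u=np.nonzero(c<50);print(u.mean()+p[0]-22,v.mean()+p[1]-22,len(u),v.min()+133,v.max()+133)
e1,d1=ray(ci,(253,221));e2,d2=ray(t,(264.5,155.57))
A=np.c_[d1,-d2];x=np.linalg.lstsq(A,e2-e1,rcond=None)[0];print(e1+x[0]*d1,e2+x[1]*d2)
q=((e1+x[0]*d1)+(e2+x[1]*d2))/2-HG;print(np.hypot(q@Bx,q[2]),np.arctan2(q[2],-q@Bx)-np.arctan2(.034,.155))
# crop of wrist around tab, plus fingers line
w=cv2.imread("pics/w6.png");cv2.imwrite("pics/c6.png",cv2.resize(np.hstack([w[:256,100:420],cv2.resize(im[120:220,190:315],(320,256))]),(800,320)))
E
```

```text
260.34177215189874 163.86075949367088 79 151 176
[ 0.625  -0.0143  0.2393] [ 0.6254 -0.0173  0.2395]
0.16239465779817205 1.3580836883148346
```

View pics/c6.png

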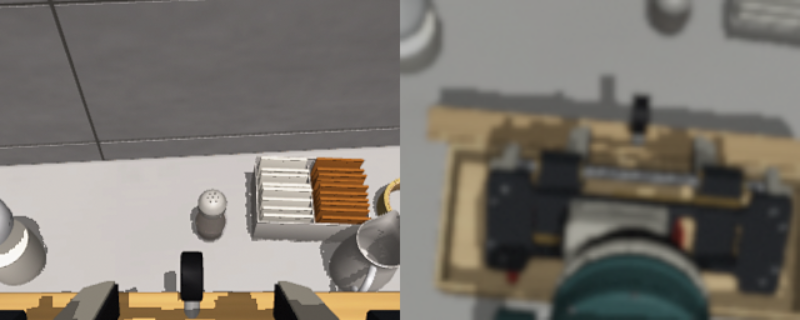

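```bash
python3 - <<'E'
from h import *
for f in("top2","top5"):
    c=cv2.imread(f"pics/{f}.png")[135:175,255:275].max(2);v,u=np.nonzero(c<50);print(f,u.mean()+255,v.mean()+135,v.min()+135,v.max()+135,len(v))
E
```

```text
top2 264.475 155.95 151 161 40
top5 264.46153846153845 155.82051282051282 151 161 39
```

The tab sits about 21 mm behind the held TCP, so it slid in the pads and the flap stands at only about 1.36 rad. That is too close to the 1.35 threshold. I'll re-grasp cup 2, so that step 2 is undone if step 1 is still pending, and use it to push the flap further back before putting it down again.

```bash
python3 - <<'E'
from h import *
Q=ori(np.degrees(YAW),8)
plan([([.535,-.037,.30],ori(np.degrees(YAW),20),4),([.553,-.037,.17],Q,5),([.553,-.037,.17],Q,1)],20)
E
```

```text
-1.03 0.62 -0.45  0.1 -5.1 0.1 20;
-1.07 0.62 -0.36  0.1 -5.1 0.1 20;
-1.09 0.62 -0.26  0.1 -5.1 0.1 20;
-1.11 0.63 -0.17  0.1 -5.1 0.1 20;
-0.55 -0.02 2.57  0.0 -2.4 -0.0 20;
-0.44 -0.02 2.59  -0.0 -2.4 -0.0 20;
-0.34 -0.02 2.60  0.0 -2.4 -0.0 20;
-0.23 -0.02 2.61  0.0 -2.4 -0.0 20;
-0.12 -0.02 2.62  -0.0 -2.4 0.0 20;
0.00 0.00 0.00  0.0 0.0 0.0 20
--
```

Request:
play_rows --rows "-1 0.6 -0.5 0 -5.1 0 20;-1.1 0.6 -0.4 0 -5.1 0 20;-1.1 0.6 -0.3 0 -5.1 0 20;-1.1 0.6 -0.2 0 -5.1 0 20;-0.5 0 2.6 0 -2.4 0 20;-0.4 0 2.6 0 -2.4 0 20;-0.3 0 2.6 0 -2.4 0 20;-0.2 0 2.6 0 -2.4 0 20;-0.1 0 2.6 0 -2.4 0 20;0 0 0 0 0 0 20"

```text
time: 26.85
position: [0.5536, -0.0378, 0.1682]
ee_rot: [0.997, -0.032, 0.068, 0.005]
force: [0.0, -0.1, -0.7]
opening: 0.0856
finger_force: 0.0
```

```bash
python3 - <<'E'
from h import *
s=ctrl.read_state();print(s["position"],s["force"])
ci,im=cap("wrist","w7")
h=cv2.cvtColor(im,cv2.COLOR_BGR2HSV);m=cv2.inRange(h,(0,130,30),(4,255,255))|cv2.inRange(h,(170,130,30),(180,255,255))
k,l,st,ce=cv2.connectedComponentsWithStats(m)
for j in range(1,k):
    if st[j,4]>200:
        u,v,w,hh,_=st[j];print(st[j],onz(ci,(u+w/2,v+w/2),.055))
Q=ori(np.degrees(YAW),8)
plan([([.556,-.037,.05],Q,5)],20)
E
```

```text
[ 0.5536 -0.0378  0.1682] [ 0.0458 -0.1427 -0.7224]
[  80  173   73   88 3503] [0.5653 0.084  0.055 ]
[ 223  174   66   89 3658] [ 0.5595 -0.0371  0.055 ]
-0.29 -0.03 2.38  0.1 0.0 0.0 20;
-0.29 -0.03 2.38  0.1 0.0 0.0 20;
-0.29 -0.03 2.38  0.1 0.0 0.0 20;
-0.29 -0.03 2.38  0.1 0.0 0.0 20;
-0.29 -0.02 2.38  0.1 0.0 0.0 20
--
```

Both cups are where I left them. Descend and grip.

Request:
play_rows --rows "-0.3 0 2.4 0 0 0 20;-0.2 0 2.4 0 0 0 20;-0.2 0 2.4 0 0 0 20;-0.2 0 2.4 0 0 0 20;-0.2 0 2.2 0 0 0 20;0 0 0 0 0 0 255;0 0 0 0 0 0 255;0 0 0 0 0 0 255;0 0 0 0 0 0 255;0 0 0 0 0 0 255"

```text
time: 28.15
position: [0.5604, -0.0395, 0.0543]
ee_rot: [0.997, -0.033, 0.071, 0.006]
force: [0.9, 0.5, 7.2]
opening: 0.0558
finger_force: 30.0
```

```bash
python3 - <<'E'
from h import *
s=ctrl.read_state();p=s["position"];print(p,s["force"],s["opening"],s["finger_force"])
y=np.degrees(YAW);Q=ori(y,28)
A=p-.012*Bx+[0,0,.08];B=p-.012*Bx;B[2]=.195
plan([(p-.01*Bx+[0,0,.06],ori(y,8),3),(B,Q,4),(B,Q,1)],255)
plan([(B+.055*Bx,Q,7)],255,(B,Q))
E
```

```text
[ 0.5604 -0.0395  0.0543] [0.8914 0.5409 7.2494] 0.05577290414851568 30.001345496735468
-0.04 0.01 -2.03  0.1 -0.1 0.0 255;
-0.05 0.01 -2.03  0.1 -0.1 0.0 255;
-0.05 0.00 -2.03  0.1 -0.1 0.0 255;
0.23 0.00 -2.00  0.0 5.0 0.0 255;
0.40 0.00 -1.98  -0.0 5.0 -0.0 255;
0.58 -0.00 -1.93  0.0 5.0 0.0 255;
0.74 0.00 -1.88  -0.0 5.0 0.0 255;
0.00 0.00 0.00  0.0 0.0 0.0 255
--
0.69 -0.00 0.37  0.0 0.0 0.0 255;
0.69 0.00 0.37  0.0 0.0 0.0 255;
0.69 -0.00 0.37  0.0 0.0 0.0 255;
0.69 0.00 0.37  0.0 0.0 0.0 255;
0.69 -0.00 0.37  0.0 0.0 0.0 255;
0.69 0.00 0.37  0.0 0.0 0.0 255;
0.69 -0.00 0.37  0.0 0.0 0.0 255
--
```

Request:
play_rows --rows "0 0 -2 0 0 0 255;0 0 -2.1 0 0 0 255;0 0 -2.1 0 1 0 255;0.2 0 -2.1 0 2 0 255;0.3 0 -2.1 0 2 0 255;0.3 0 -2.1 0 1 0 255;0.8 0 0.2 0 0 0 255;0.8 0 0.2 0 0 0 255;0 0 0 0 0 0 255;0 0 0 0 0 0 255"

```text
time: 29.4
position: [0.5632, -0.0389, 0.177]
ee_rot: [0.992, -0.032, 0.122, 0.007]
force: [0.1, 1.3, -0.0]
opening: 0.0555
finger_force: 30.0
```

```bash
python3 - <<'E'
from h import *
s=ctrl.read_state();p=s["position"];print(p,s["force"],(p-BC)@Bx,np.degrees(np.arcsin(R.from_quat(s["ee_rot"]).as_matrix()[0,2])))
E
```

```text
[ 0.5632 -0.0389  0.177 ] [ 0.0889  1.2706 -0.0335] 0.0051869713921125936 13.926014996581118
```

Request:
play_rows --rows "0.46 0 0.11 0 0 0 255;0.46 0 0.11 0 0 0 255;0.46 0 0.11 0 0 0 255;0.46 0 0.11 0 0 0 255;0.46 0 0.11 0 0 0 255;0.46 0 0.11 0 0 0 255;0.46 0 0.11 0 0 0 255;0.3 0 0.1 0 0 0 255;0 0 0 0 0 0 255;0 0 0 0 0 0 255"

```text
time: 30.65
position: [0.5996, -0.0413, 0.178]
ee_rot: [0.992, -0.032, 0.123, 0.007]
force: [0.0, -0.2, -1.6]
opening: 0.0556
finger_force: 30.0
```

```bash
python3 - <<'E'
from h import *
s=ctrl.read_state();p=s["position"];print(p,s["force"],s["opening"],(p-BC)@Bx)
t,im=cap("top","top7");c=im[125:180,255:275].max(2);v,u=np.nonzero(c<50);print(u.mean()+255,v.mean()+125,v.min()+125,v.max()+125,len(v))
for th in(1.4,1.5,1.6):print(th,proj(t,fpos(th)))
E
```

```text
[ 0.5996 -0.0413  0.178 ] [ 0.0182 -0.2261 -1.6295] 0.05564113812001803 0.0416346298310453
265.40625 144.125 135 157 64
1.4 [264.9657 153.4466]
1.5 [265.5135 147.3084]
1.6 [266.0215 141.484 ]
```

Flap pushed past about 1.5 rad. Now I'll put the cup back.

```bash
python3 - <<'E'
from h import *
y=np.degrees(YAW);Q=ori(y,6);T=BC-.03*By-.001*Bx
plan([(T+[0,0,.165],ori(y,10),4),(T+[0,0,.056],Q,6)],255)
E
```

```text
-1.11 0.12 0.06  0.1 -1.0 0.0 255;
-1.11 0.12 0.08  0.1 -1.0 0.0 255;
-1.11 0.12 0.10  0.1 -1.0 0.0 255;
-1.11 0.12 0.12  0.1 -1.0 0.0 255;
-0.32 -0.00 1.79  0.0 -0.7 -0.0 255;
-0.29 -0.00 1.79  -0.0 -0.7 0.0 255;
-0.27 -0.00 1.80  0.0 -0.7 -0.0 255;
-0.25 -0.00 1.80  -0.0 -0.7 0.0 255;
-0.23 -0.00 1.80  0.0 -0.7 -0.0 255;
-0.21 -0.00 1.80  0.0 -0.7 -0.0 255
--
```

Request:
play_rows --rows "-1.1 0.1 0.1 0 -1 0 255;-1.1 0.1 0.1 0 -1 0 255;-1.1 0.1 0.1 0 -1 0 255;-1.1 0.1 0.1 0 -1 0 255;-0.3 0 1.8 0 -0.7 0 255;-0.3 0 1.8 0 -0.7 0 255;-0.3 0 1.8 0 -0.7 0 255;-0.2 0 1.8 0 0 0 255;-0.2 0 1.8 0 0 0 255;-0.2 0 1.8 0 0 0 255"

```text
time: 31.95
position: [0.5587, -0.0434, 0.0543]
ee_rot: [0.997, -0.033, 0.07, 0.005]
force: [3.2, 3.5, 31.8]
opening: 0.0558
finger_force: 30.0
```

Request:
play_rows --rows "0 0 0.2 0 0 0 255;0 0 0 0 0 0 255;0 0 0 0 0 0 60;0 0 0 0 0 0 60;0 0 0 0 0 0 60;0 0 -0.5 0 0 0 60;0 0 -2 0 0 0 60;0 0 -3 0 0 0 60;-0.2 0 -4 0 0 0 60;-0.5 0 -4 0 2 0 60"

```text
time: 33.2
position: [0.5332, -0.0409, 0.1892]
ee_rot: [0.996, -0.032, 0.088, 0.006]
force: [0.6, -0.5, 0.5]
opening: 0.0713
finger_force: 0.0
```

```bash
python3 - <<'E'
from h import *
s=ctrl.read_state();p=s["position"];print(p,s["force"],s["opening"])
t,im=cap("top","top8");c=im[125:180,255:275].max(2);v,u=np.nonzero(c<50);print(u.mean()+255,v.mean()+125,v.min()+125,v.max()+125,len(v))
y=np.degrees(YAW);Q=ori(y,40);z=Q.as_matrix()[:,2];a=fpos(1.55)-.10*z
print(a);plan([(a-.04*Bx,Q,7),(a,Q,2),(a,Q,1)],60)
E
```

```text
[ 0.5332 -0.0409  0.1892] [ 0.5824 -0.5143  0.5261] 0.07125840362238586
265.48387096774195 159.66666666666666 135 177 93
[ 0.5911 -0.0157  0.3093]
0.52 -0.40 -1.57  0.0 4.2 0.0 60;
0.63 -0.40 -1.52  0.0 4.2 0.0 60;
0.74 -0.41 -1.47  0.0 4.2 0.0 60;
0.85 -0.41 -1.41  0.0 4.2 0.0 60;
0.95 -0.41 -1.35  0.0 4.2 0.0 60;
1.05 -0.41 -1.27  0.0 4.2 0.0 60;
1.14 -0.41 -1.19  0.0 4.2 0.0 60;
1.53 -0.00 1.29  0.0 0.0 0.0 60;
1.53 0.00 1.29  0.0 0.0 0.0 60;
0.00 0.00 0.00  0.0 0.0 0.0 60
--
```

Request:
play_rows --rows "0.5 -0.4 -1.6 0 4.2 0 60;0.6 -0.4 -1.5 0 4.2 0 60;0.7 -0.4 -1.5 0 4.2 0 60;0.8 -0.4 -1.4 0 4.2 0 60;1 -0.4 -1.4 0 4.2 0 60;1 -0.4 -1.3 0 4.2 0 60;1.1 -0.4 -1.2 0 4.2 0 60;1.5 0 1.3 0 0 0 60;1.5 0 1.3 0 0 0 60;0 0 0 0 0 0 60"

```text
time: 34.5
position: [0.5898, -0.0159, 0.3003]
ee_rot: [0.941, -0.03, 0.337, 0.014]
force: [-0.0, 0.4, 0.3]
opening: 0.0711
finger_force: 0.0
```

```bash
python3 - <<'E'
from h import *
s=ctrl.read_state();print(s["position"],s["opening"])
ci,im=cap("wrist","w9");t,it=cap("top","top9")
m=cv2.inRange(im,(0,0,0),(50,50,50));n,l,st,c=cv2.connectedComponentsWithStats(m)
for i in range(1,n):
    if st[i,4]>150: print(st[i],c[i])
for th in(1.4,1.5,1.6,1.7,1.8):print(th,proj(ci,fpos(th)),proj(t,fpos(th)))
cv2.imwrite("pics/v9.png",np.vstack([im[:256],cv2.resize(it[115:215,170:345],(512,292))]))
E
```

```text
[ 0.5898 -0.0159  0.3003] 0.07109081847510354
[247 162  17  38 552] [254.8243 180.6014]
[    0   228   512   156 33129] [232.3193 317.1608]
[167 314  23  26 464] [178.1099 326.6272]
1.4 [257.2855 219.118 ] [264.9657 153.4466]
1.5 [257.2696 200.75  ] [265.5135 147.3084]
1.6 [257.2408 184.6542] [266.0215 141.484 ]
1.7 [257.2012 170.979 ] [266.483  136.0538]
1.8 [257.153  159.7535] [266.8922 131.0882]
```

View pics/v9.png

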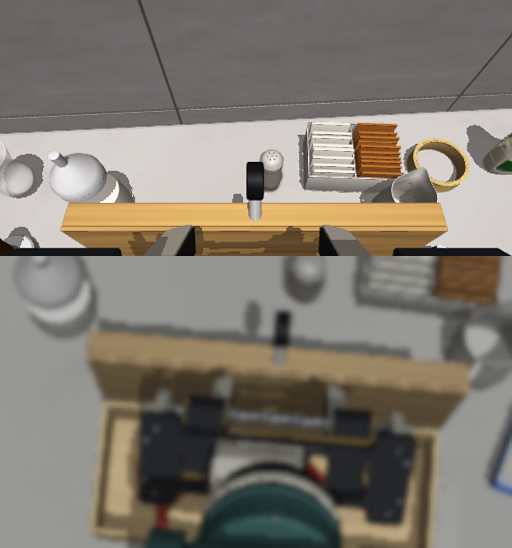

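The flap is now at about 1.62 rad (tab at wrist (255,181)). I'll pinch the tab at its real position.

```bash
python3 - <<'E'
from h import *
Q=ori(np.degrees(YAW),42);p=fpos(1.62)+.0015*By;print(p)
plan([(p,Q,5)],60)
E
```

```text
[ 0.6661 -0.0192  0.2301]
0.30 -0.04 2.06  0.0 0.5 0.1 60;
0.28 -0.04 2.06  0.0 0.5 0.1 60;
0.26 -0.04 2.07  0.0 0.5 0.1 60;
0.24 -0.04 2.07  0.0 0.5 0.1 60;
0.23 -0.04 2.07  0.0 0.5 0.1 60
--
```

Request:
play_rows --rows "0.3 -0.1 2.1 0 0.5 0 60;0.3 -0.1 2.1 0 0.5 0 60;0.3 0 2.1 0 0.5 0 60;0.2 0 2.1 0 0.5 0 60;0.2 0 2 0 0.5 0 60;0 0 0 0 0 0 255;0 0 0 0 0 0 255;0 0 0 0 0 0 255;0 0 0 0 0 0 255;0 0 0 0 0 0 255"

```text
time: 35.85
position: [0.6668, -0.0194, 0.2291]
ee_rot: [0.933, -0.03, 0.357, 0.015]
force: [0.1, 0.4, -0.3]
opening: 0.0257
finger_force: 0.0
```

```bash
python3 - <<'E'
from h import *
y=np.degrees(YAW);s=ctrl.read_state();p=s["position"];print(p,s["opening"],s["finger_force"],s["force"],fpos(1.62))
d=p-fpos(1.62);n=28
w=[(fpos(1.62*(1-i/n))+d*(1-i/n),ori(y,42-27*i/n),1) for i in range(1,n+1)]
plan(w,255)
E
```

```text
[ 0.6668 -0.0194  0.2291] 0.02568091951884014 0.0 [ 0.1203  0.4326 -0.2699] [ 0.666  -0.0207  0.2301]
-0.52 0.01 -0.76  0.2 -0.9 0.3 255;
-0.57 0.01 -0.72  0.0 -1.0 -0.0 255;
-0.63 0.01 -0.68  0.0 -1.0 0.0 255;
-0.67 0.01 -0.63  0.0 -1.0 -0.0 255;
-0.72 0.01 -0.57  0.0 -1.0 -0.0 255;
-0.76 0.01 -0.52  -0.0 -1.0 0.0 255;
-0.80 0.01 -0.46  0.0 -1.0 -0.0 255;
-0.83 0.01 -0.40  -0.0 -1.0 0.0 255;
-0.86 0.01 -0.34  0.0 -1.0 -0.0 255;
-0.88 0.01 -0.27  0.0 -1.0 0.0 255
--
-0.90 0.01 -0.21  0.0 -1.0 -0.0 255;
-0.91 0.01 -0.14  -0.0 -1.0 0.0 255;
-0.92 0.01 -0.07  -0.0 -1.0 -0.0 255;
-0.92 0.01 -0.00  -0.0 -1.0 -0.0 255;
-0.92 0.01 0.07  -0.0 -1.0 0.0 255;
-0.91 0.01 0.13  -0.0 -1.0 -0.0 255;
-0.90 0.01 0.20  -0.0 -1.0 0.0 255;
-0.88 0.01 0.27  -0.0 -1.0 -0.0 255;
-0.85 0.01 0.33  0.0 -1.0 -0.0 255;
-0.83 0.01 0.39  -0.0 -1.0 0.0 255
--
-0.80 0.01 0.46  0.0 -1.0 -0.0 255;
-0.76 0.01 0.51  -0.0 -1.0 0.0 255;
-0.72 0.01 0.57  -0.0 -1.0 0.0 255;
-0.67 0.01 0.62  0.0 -1.0 0.0 255;
-0.63 0.01 0.67  0.0 -1.0 -0.0 255;
-0.57 0.01 0.71  0.0 -1.0 -0.0 255;
-0.52 0.01 0.75  -0.0 -1.0 0.0 255;
-0.46 0.01 0.79  0.0 -1.0 0.0 255
--
```

Request:
play_rows --rows "0 0 0 0 0 0 255;0 0 0 0 0 0 255;0 0 0 0 0 0 255;-0.5 0 -0.8 0 -1 0 255;-0.6 0 -0.7 0 -1 0 255;-0.6 0 -0.7 0 -1 0 255;-0.7 0 -0.6 0 -1 0 255;-0.7 0 -0.6 0 -1 0 255;-0.8 0 -0.5 0 -1 0 255;-0.8 0 -0.5 0 -1 0 255"

```text
time: 37.1
position: [0.6018, -0.0154, 0.2321]
ee_rot: [0.954, -0.031, 0.298, 0.013]
force: [5.5, -8.0, -9.4]
opening: 0.0135
finger_force: 30.0
```

Request:
play_rows --rows "-0.8 0 -0.4 0 -1 0 255;-0.9 0 -0.3 0 -1 0 255;-0.9 0 -0.3 0 -1 0 255;-0.9 0 -0.2 0 -1 0 255;-0.9 0 -0.1 0 -1 0 255;-0.9 0 -0.1 0 -1 0 255;-0.9 0 0 0 -1 0 255;-0.9 0 0.1 0 -1 0 255;-0.9 0 0.1 0 -1 0 255;-0.9 0 0.2 0 -1 0 255"

```text
time: 38.35
position: [0.5202, -0.0103, 0.1967]
ee_rot: [0.976, -0.031, 0.215, 0.011]
force: [6.4, -6.4, -2.7]
opening: 0.0136
finger_force: 30.0
```

```bash
python3 - <<'E'
from h import *
y=np.degrees(YAW);s=ctrl.read_state();p=s["position"];print(p,s["opening"],s["finger_force"],s["force"])
v=p-HG;th=np.arctan2(v[2],-v@Bx)-np.arctan2(.034,.155);print(th,np.hypot(v[2],v@Bx))
ti=np.degrees(np.arcsin(R.from_quat(s["ee_rot"]).as_matrix()[0,2]));print(ti)
n=13
w=[(fpos(th*(1-i/n)),ori(y,ti+(15-ti)*i/n),1) for i in range(1,n+1)]
plan(w,255)
E
```

```text
[ 0.5202 -0.0103  0.1967] 0.013582894646718226 29.997195303440094 [ 6.3538 -6.4063 -2.7391]
0.6362520017536142 0.15901096619991179
24.82472024432296
-0.73 0.07 0.27  0.3 -0.8 0.2 255;
-0.72 0.00 0.28  -0.0 -0.8 0.0 255;
-0.70 0.00 0.33  0.0 -0.8 -0.0 255;
-0.68 -0.00 0.37  -0.0 -0.8 -0.0 255;
-0.66 -0.00 0.41  0.0 -0.8 -0.0 255;
-0.63 0.00 0.45  0.0 -0.8 0.0 255;
-0.60 -0.00 0.49  -0.0 -0.8 0.0 255;
-0.57 -0.00 0.53  -0.0 -0.8 0.0 255;
-0.54 0.00 0.56  -0.0 -0.8 -0.0 255;
-0.50 0.00 0.59  0.0 -0.8 -0.0 255
--
-0.46 -0.00 0.62  -0.0 -0.8 0.0 255;
-0.42 -0.00 0.65  0.0 -0.8 -0.0 255;
-0.38 -0.00 0.68  0.0 -0.8 0.0 255
--
```

Request:
play_rows --rows "-0.7 0.1 0.3 0 -0.8 0 255;-0.7 0 0.3 0 -0.8 0 255;-0.7 0 0.3 0 -0.8 0 255;-0.7 0 0.4 0 -0.8 0 255;-0.7 0 0.4 0 -0.8 0 255;-0.6 0 0.4 0 -0.8 0 255;-0.6 0 0.5 0 -0.8 0 255;-0.6 0 0.5 0 -0.8 0 255;-0.5 0 0.6 0 -0.8 0 255;-0.5 0 0.6 0 -0.8 0 255"

```text
time: 39.6
position: [0.4764, -0.0076, 0.1339]
ee_rot: [0.989, -0.032, 0.146, 0.007]
force: [-10.3, 7.3, 7.1]
opening: 0.0138
finger_force: 30.0
```

Request:
play_rows --rows "-0.5 0 0.6 0 -0.8 0 255;-0.4 0 0.6 0 -0.8 0 255;-0.4 0 0.7 0 -0.8 0 255;0 0 0.3 0 0 0 255;0 0 0 0 0 0 255;0 0 0 0 0 0 255;0 0 0 0 0 0 60;0 0 0 0 0 0 60;0 0 0 0 0 0 60;0 0 0 0 0 0 60"

```text
time: 40.85
position: [0.4703, -0.0082, 0.1088]
ee_rot: [0.991, -0.032, 0.126, 0.007]
force: [-0.2, 0.1, 0.3]
opening: 0.049
finger_force: 0.0
```

```bash
python3 - <<'E'
from h import *
s=ctrl.read_state();p=s["position"];print(p,s["opening"],s["force"],fpos(0),s["joint_positions"])
E
```

```text
[ 0.4703 -0.0082  0.1088] 0.049041060063418775 [-0.2121  0.0925  0.2715] [ 0.4699 -0.0076  0.111 ] [-0.0684 -0.4605  2.1698 -0.0059  1.1794  1.5689]
```

Request:
play_rows --rows "0 0 -2 0 0 0 60;0 0 -3 0 0 0 60;0 0 -3 0 0 0 60;0 0 -2 0 0 0 255;0 0 0 0 0 0 255;0 0 0 0 0 0 255;0 0 0 0 0 0 255;0 0 0 0 0 0 255;0 0 0 0 0 0 255;0 0 0 0 0 0 255"

```text
time: 42.1
position: [0.4453, -0.0059, 0.2054]
ee_rot: [0.992, -0.032, 0.126, 0.007]
force: [-0.1, -1.1, 0.2]
opening: 0.0057
finger_force: 0.0
```

```bash
python3 - <<'E'
from h import *
s=ctrl.read_state();p=s["position"];print(p,s["opening"])
ci,im=cap("wrist","w10")
m=cv2.inRange(im[:226],(0,0,0),(50,50,50));n,l,st,c=cv2.connectedComponentsWithStats(m)
for i in range(1,n):
    if st[i,4]>150: print(st[i],c[i])
for th in(0,.05,.1,.15):print(th,proj(ci,fpos(th)))
Q=R.from_quat(s["ee_rot"]);z=Q.as_matrix()[:,2]
plan([(fpos(0)+[.003,0,.018]-.019*z,Q,6)],255)
E
```

```text
[ 0.4453 -0.0059  0.2054] 0.005686701053682187
[247 176  18  41 712] [255.4789 195.6657]
0 [257.3588 200.8369]
0.05 [257.4352 198.7131]
0.1 [257.5158 195.9497]
0.15 [257.6008 192.4946]
0.13 -0.01 1.03  -0.0 -0.0 -0.0 255;
0.13 -0.01 1.03  -0.0 -0.0 -0.0 255;
0.13 -0.01 1.03  -0.0 -0.0 -0.0 255;
0.13 -0.01 1.03  -0.0 -0.0 -0.0 255;
0.13 -0.01 1.03  -0.0 -0.0 -0.0 255;
0.13 -0.01 1.03  -0.0 -0.0 -0.0 255
--
```

Request:
play_rows --rows "0.1 0 1 0 0 0 255;0.1 0 1 0 0 0 255;0.1 0 1 0 0 0 255;0.1 0 1 0 0 0 255;0.1 0 1 0 0 0 255;0.1 0 1 0 0 0 255;0 0 0.2 0 0 0 255;0 0 0.1 0 0 0 255;0 0 0 0 0 0 255;0 0 0 0 0 0 255"

```text
time: 43.4
position: [0.4669, -0.0078, 0.1463]
ee_rot: [0.991, -0.032, 0.126, 0.007]
force: [-0.2, 1.0, 0.4]
opening: -0.0
finger_force: 0.0
```

Request:
play_rows --rows "0 0 0.1 0 0 0 255;0 0 0.05 0 0 0 255;0 0 0.05 0 0 0 255;0 0 0.05 0 0 0 255;0 0 0.05 0 0 0 255;0 0 0 0 0 0 255;0 0 0 0 0 0 255;0 0 0 0 0 0 255;0 0 0 0 0 0 255;0 0 0 0 0 0 255"

```text
time: 44.65
position: [0.4674, -0.0078, 0.1457]
ee_rot: [0.991, -0.032, 0.126, 0.007]
force: [-25.6, 1.7, 30.3]
opening: 0.0008
finger_force: 17.7
```

The flap is pressed shut: contact at z = 0.127, which equals the tab's shut height. Now the shaker.

```bash
python3 - <<'E'
from h import *
P=[.52,-.295,.26];Q=ori(-14,0);s=ctrl.read_state();p=s["position"]
plan([(p+[-.01,0,.08],ori(-4,15),3),(P,Q,7),(P,Q,1)],0)
E
```

```text
0.35 0.04 -2.66  0.1 0.2 0.1 0;
0.35 0.03 -2.66  0.1 0.2 0.1 0;
0.36 0.03 -2.66  0.1 0.2 0.1 0;
1.26 4.03 -0.17  -0.2 -2.1 1.4 0;
1.36 4.00 -0.20  -0.2 -2.1 1.4 0;
1.45 3.97 -0.24  -0.2 -2.1 1.4 0;
1.54 3.93 -0.29  -0.2 -2.1 1.4 0;
1.62 3.89 -0.33  -0.2 -2.1 1.4 0;
1.70 3.85 -0.38  -0.2 -2.1 1.4 0;
1.78 3.81 -0.43  -0.2 -2.1 1.4 0
--
0.00 0.00 0.00  0.0 0.0 0.0 0
--
```

Request:
play_rows --rows "0 0 -2 0 0 0 255;0.3 0 -3 0 0 0 0;0.3 0 -3 0 0 0 0;1.3 4 -0.2 -0.2 -2.1 1.4 0;1.4 4 -0.2 -0.2 -2.1 1.4 0;1.5 4 -0.2 -0.2 -2.1 1.4 0;1.5 3.9 -0.3 -0.2 -2.1 1.4 0;1.6 3.9 -0.3 -0.2 -2.1 1.4 0;1.7 3.9 -0.4 -0.2 -2.1 1.4 0;1.8 3.8 -0.4 -0.2 -2.1 1.4 0"

```text
time: 45.9
position: [0.5187, -0.2949, 0.2577]
ee_rot: [0.993, -0.119, -0.003, 0.004]
force: [-0.0, -0.6, -0.4]
opening: 0.0857
finger_force: 0.0
```

```bash
python3 - <<'E'
from h import *
ci,im=cap("wrist","w11");s=ctrl.read_state();print(s["position"],s["joint_positions"])
h=cv2.cvtColor(im,cv2.COLOR_BGR2HSV);m=cv2.inRange(h,(105,130,60),(130,255,255));m[235:]=0
n,l,st,c=cv2.connectedComponentsWithStats(m)
for i in range(1,n):
    if st[i,4]>100: print(st[i],c[i],cv2.minAreaRect(np.argwhere(l==i)[:,::-1].astype(np.float32)))
    if st[i,4]>100:print(onz(ci,c[i],.078))
E
```

```text
[ 0.5193 -0.2985  0.2572] [-0.5586 -0.0517  1.5818 -0.012   1.614   1.2535]
[246  80  21  51 821] [256.134  104.7942] ((256.06707763671875, 104.89634704589844), (16.896024703979492, 49.69419479370117), 6.340191841125488)
[ 0.593 -0.313  0.078]
```

View pics/w11.png

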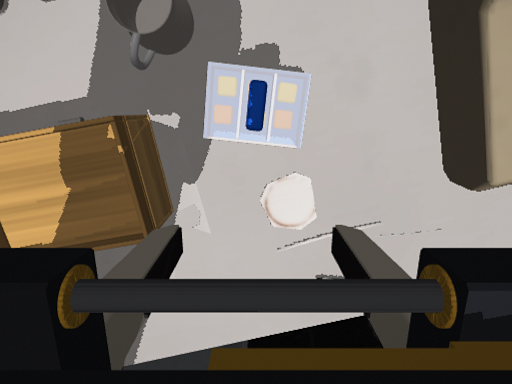

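The shaker's handle is at (256,105), turned about 6° clockwise from the tool, so its yaw is about −20°. The mouth faces the robot.

```bash
python3 - <<'E'
from h import *
Q=ori(-19.8,0);T=np.array([.592,-.312,0])
plan([(T+[0,0,.12],Q,6),(T+[0,0,.12],Q,1)],100)
plan([(T+[0,0,.061],Q,4)],100,(T+[0,0,.12],Q))
E
```

```text
1.24 -0.10 2.28  0.1 0.1 1.0 100;
1.24 -0.11 2.28  0.1 0.1 1.0 100;
1.24 -0.13 2.28  0.1 0.1 1.0 100;
1.23 -0.15 2.28  0.1 0.1 1.0 100;
1.23 -0.17 2.28  0.1 0.1 1.0 100;
1.22 -0.18 2.29  0.1 0.1 1.0 100;
0.00 0.00 0.00  0.0 0.0 0.0 100
--
-0.00 -0.00 1.48  0.0 0.0 0.0 100;
-0.00 -0.00 1.48  0.0 0.0 0.0 100;
-0.00 -0.00 1.48  0.0 0.0 0.0 100;
-0.00 -0.00 1.48  0.0 0.0 0.0 100
--
```

Request:
play_rows --rows "1.2 -0.1 2.3 0 0 1 100;1.2 -0.1 2.3 0 0 1 100;1.2 -0.1 2.3 0 0 1 100;1.2 -0.1 2.3 0 0 1 100;1.2 -0.2 2.3 0.1 0.1 1 100;1.2 -0.2 2.3 0.3 0.3 1 100;0 0 0 0 0 0 100;0 0 0 0 0 0 100;0 0 0 0 0 0 100;0 0 0 0 0 0 100"

```text
time: 47.2
position: [0.5893, -0.307, 0.1202]
ee_rot: [0.985, -0.171, 0.003, 0.002]
force: [0.0, -1.1, -0.0]
opening: 0.0566
finger_force: 0.0
```

```bash
python3 - <<'E'
from h import *
ci,im=cap("wrist","w12");s=ctrl.read_state();print(s["position"],s["opening"],R.from_quat(s["ee_rot"]).as_matrix()[:,2])
h=cv2.cvtColor(im,cv2.COLOR_BGR2HSV);m=cv2.inRange(h,(105,130,60),(130,255,255));m[300:]=0
n,l,st,c=cv2.connectedComponentsWithStats(m)
for i in range(1,n):
    if st[i,4]>100: print(st[i],c[i],cv2.minAreaRect(np.argwhere(l==i)[:,::-1].astype(np.float32)),onz(ci,c[i],.078))
Q=ori(-19.8,0);T=np.array([.592,-.312,.061]);plan([(T,Q,4)],100)
E
```

```text
[ 0.5893 -0.3069  0.1201] 0.05662386513520529 [ 0.0045 -0.0044 -1.    ]
[190 142 146   3 423] [262.6667 143.0236] ((262.5, 143.0), (145.0, 2.0), -0.0) [ 0.6378 -0.3271  0.078 ]
[ 252  170   27   81 2091] [264.7963 210.3826] ((265.0, 209.99996948242188), (25.999996185302734, 79.99998474121094), 0.0) [ 0.5974 -0.3143  0.078 ]
0.10 0.09 1.48  0.0 -0.1 0.0 100;
0.10 0.09 1.48  0.0 -0.1 0.0 100;
0.10 0.09 1.48  0.0 -0.1 0.0 100;
0.11 0.10 1.48  0.0 -0.1 0.0 100
--
```

Request:
play_rows --rows "0.2 0.1 1.5 0 0 0 100;0.2 0.1 1.5 0 0 0 100;0.2 0.1 1.5 0 0 0 100;0.2 0.1 1.4 0 0 0 100;0 0 0 0 0 0 100;0 0 0 0 0 0 255;0 0 0 0 0 0 255;0 0 0 0 0 0 255;0 0 0 0 0 0 255;0 0 0 0 0 0 255"

```text
time: 48.5
position: [0.5957, -0.3136, 0.0607]
ee_rot: [0.985, -0.171, 0.002, 0.002]
force: [-1.2, -0.8, 3.5]
opening: 0.018
finger_force: 30.0
```

```bash
python3 - <<'E'
from h import *
s=ctrl.read_state();p=s["position"];print(p,s["opening"],s["finger_force"])
y=np.degrees(YAW)
G=BC+.045*Bx;print(G)
plan([(p+[0,0,.14],ori(-19.8,-7),6),(p+[-.02,.06,.17],ori(-17,-8),4),(G+[0,0,.25],ori(y,-8),10)],255)
E
```

```text
[ 0.5957 -0.3136  0.0607] 0.017974271986944252 29.99674379825592
[ 0.6046 -0.0166  0.    ]
0.01 0.01 -2.33  0.0 -1.2 0.0 255;
-0.04 0.00 -2.33  0.0 -1.2 0.0 255;
-0.09 0.00 -2.33  0.0 -1.2 0.0 255;
-0.14 0.00 -2.33  0.0 -1.2 0.0 255;
-0.19 0.00 -2.33  0.0 -1.2 0.0 255;
-0.24 0.00 -2.32  0.0 -1.2 0.0 255;
-1.06 -1.24 -0.63  -0.1 -0.2 -0.7 255;
-1.05 -1.25 -0.62  -0.1 -0.2 -0.7 255;
-1.04 -1.27 -0.62  -0.1 -0.2 -0.7 255;
-1.03 -1.28 -0.62  -0.1 -0.2 -0.7 255
--
-0.44 -2.35 -0.13  -0.2 0.0 -1.3 255;
-0.39 -2.36 -0.14  -0.2 0.0 -1.3 255;
-0.33 -2.37 -0.15  -0.2 -0.0 -1.3 255;
-0.28 -2.37 -0.16  -0.2 0.0 -1.3 255;
-0.22 -2.38 -0.16  -0.2 0.0 -1.3 255;
-0.17 -2.38 -0.17  -0.2 0.0 -1.3 255;
-0.12 -2.39 -0.18  -0.2 -0.0 -1.3 255;
-0.06 -2.39 -0.19  -0.2 0.0 -1.3 255;
-0.01 -2.39 -0.19  -0.2 0.0 -1.3 255;
0.05 -2.39 -0.20  -0.2 0.0 -1.3 255
--
```

Request:
play_rows --rows "0 0 -1 0 -0.5 0 255;0 0 -2 0 -1.2 0 255;-0.1 0 -2.3 0 -1.2 0 255;-0.1 0 -2.3 0 -1.2 0 255;-0.2 0 -2.3 0 -1.2 0 255;-0.2 -0.5 -2.3 0 -1 0 255;-0.6 -1 -1.5 0 0 -0.7 255;-1 -1.3 -0.6 0 0 -0.7 255;-1 -1.3 -0.6 0 0 -0.7 255;-0.8 -1.8 -0.4 0 0 -0.7 255"

```text
time: 49.75
position: [0.5842, -0.246, 0.217]
ee_rot: [0.988, -0.146, -0.052, -0.009]
force: [0.1, 0.3, -2.6]
opening: 0.0179
finger_force: 30.0
```

Request:
play_rows --rows "-0.5 -2.2 -0.1 -0.1 0 -1.3 255;-0.4 -2.4 -0.1 -0.1 0 -1.3 255;-0.3 -2.4 -0.1 -0.1 0 -1.3 255;-0.3 -2.4 0 -0.1 0 -1.3 255;-0.2 -2.4 0 -0.1 0 -1.3 255;-0.2 -2.4 0 -0.1 0 -1.3 255;-0.1 -2.4 0 -0.1 0 -1.3 255;0 -2.2 0 -0.1 0 -1.3 255;0 -1.6 0 -0.1 0 -1.3 255;0 -0.8 0 -0.1 0 -1 255"

```text
time: 51.0
position: [0.6084, -0.0343, 0.2231]
ee_rot: [0.998, -0.035, -0.052, -0.006]
force: [0.9, -0.4, -3.2]
opening: 0.0178
finger_force: 30.0
```

```bash
python3 - <<'E'
from h import *
s=ctrl.read_state();p=s["position"];M=R.from_quat(s["ee_rot"]).as_matrix();print(p,s["opening"],s["finger_force"],M[:,0],M[:,2],s["joint_positions"])
y=np.degrees(YAW)
def grip(t,lx,lz,ly=0.): # shaker_grip such that mouth lip at box (lx,ly), z
    c,q=np.cos(np.radians(t)),np.sin(np.radians(t))
    return BC+(lx+.042*c-.054*q)*Bx+ly*By+[0,0,lz+.042*q+.054*c+.002*c]
A=grip(-5,.02,.135);B=grip(10,.02,.115);C=grip(24,.02,.108)
print(A,B,C)
plan([(A,ori(y,-5),9),(A,ori(y,-5),1),(B,ori(y,10),5),(C,ori(y,24),4),(C,ori(y,24),1)],255)
E
```

```text
[ 0.6084 -0.0343  0.2231] 0.01782461184020647 29.996235966682434 [ 0.9922 -0.0687 -0.1038] [-0.103   0.0156 -0.9946] [-0.1006  0.0423  1.5456  0.0052  1.6579  1.54  ]
[ 0.6261 -0.0181  0.1871] [ 0.6116 -0.0171  0.1774] [ 0.596  -0.016   0.1762]
0.22 -0.19 0.38  -0.1 0.1 -0.0 255;
0.22 -0.19 0.38  -0.1 0.1 -0.0 255;
0.22 -0.19 0.38  -0.1 0.1 -0.0 255;
0.22 -0.19 0.38  -0.1 0.1 -0.0 255;
0.22 -0.19 0.38  -0.1 0.1 -0.0 255;
0.22 -0.19 0.38  -0.1 0.1 -0.0 255;
0.22 -0.19 0.38  -0.1 0.1 -0.0 255;
0.22 -0.19 0.38  -0.1 0.1 -0.0 255;
0.22 -0.19 0.38  -0.1 0.1 -0.0 255;
0.00 0.00 0.00  0.0 0.0 0.0 255
--
-0.27 0.00 0.22  -0.0 3.0 0.0 255;
-0.28 -0.00 0.20  0.0 3.0 0.0 255;
-0.29 0.00 0.19  0.0 3.0 -0.0 255;
-0.30 -0.00 0.17  -0.0 3.0 -0.0 255;
-0.31 0.00 0.16  0.0 3.0 0.0 255;
-0.39 0.00 -0.04  0.0 3.5 -0.0 255;
-0.39 -0.00 -0.06  -0.0 3.5 -0.0 255;
-0.38 0.00 -0.09  0.0 3.5 0.0 255;
-0.38 0.00 -0.11  -0.0 3.5 0.0 255;
0.00 0.00 0.00  0.0 0.0 0.0 255
--
```

Request:
play_rows --rows "0.2 -0.2 0.3 0 0.1 0 255;0.2 -0.3 0.4 0 0.1 0 255;0.2 -0.3 0.3 0 0.1 0 255;0.2 -0.3 0.3 0 0.1 0 255;0.2 -0.3 0.3 0 0.1 0 255;0.2 -0.3 0.3 -0.1 0.1 0 255;0.2 -0.3 0.3 -0.2 0.1 0 255;0.2 -0.3 0.3 -0.2 0.1 0 255;0.2 -0.3 0.2 -0.2 0.1 0 255;0 0 0 0 0 0 255"

```text
time: 52.25
position: [0.6255, -0.01, 0.1945]
ee_rot: [0.998, -0.035, -0.044, 0.0]
force: [0.2, 0.5, -2.3]
opening: 0.0177
finger_force: 30.0
```

```bash
python3 - <<'E'
from h import *
s=ctrl.read_state();p=s["position"];M=R.from_quat(s["ee_rot"]).as_matrix();print(p,M[:,0],M[:,2],(p-BC)@By,(p-BC)@Bx)
y=np.degrees(YAW)
def grip(t,lx,lz,ly=0.):
    c,q=np.cos(np.radians(t)),np.sin(np.radians(t))
    return BC+(lx+.042*c-.054*q)*Bx+ly*By+[0,0,lz+.042*q+.054*c+.002*c]
w=[(grip(t,.02,z,.009),ori(y,t),n) for t,z,n in((10,.118,4),(26,.114,5),(26,.114,1))]
plan(w,255)
E
```

```text
[ 0.6255 -0.01    0.1945] [ 0.9936 -0.0704 -0.0883] [-0.0884  0.0025 -0.9961] 0.008025379712414862 0.06537120720238351
-0.30 -0.02 0.38  0.1 3.8 -0.0 255;
-0.33 -0.02 0.36  0.1 3.8 -0.0 255;
-0.35 -0.02 0.34  0.1 3.8 -0.0 255;
-0.37 -0.02 0.31  0.1 3.8 -0.0 255;
-0.34 0.00 -0.11  0.0 3.2 -0.0 255;
-0.34 -0.00 -0.13  -0.0 3.2 0.0 255;
-0.33 0.00 -0.15  -0.0 3.2 0.0 255;
-0.32 -0.00 -0.16  0.0 3.2 0.0 255;
-0.31 0.00 -0.18  0.0 3.2 0.0 255;
0.00 0.00 0.00  0.0 0.0 0.0 255
--
```

Request:
play_rows --rows "-0.3 0 0.4 0 3.8 0 255;-0.3 0 0.4 0 3.8 0 255;-0.3 0 0.3 0 3.8 0 255;-0.4 0 0.3 0 3.8 0 255;-0.3 0 -0.1 0 3.2 0 255;-0.3 0 -0.1 0 3.2 0 255;-0.3 0 -0.2 0 3.2 0 255;-0.3 0 -0.2 0 3.2 0 255;-0.3 0 -0.2 0 3.2 0 255;0 0 0 0 0 0 255"

```text
time: 53.5
position: [0.5952, -0.0082, 0.184]
ee_rot: [0.973, -0.034, 0.226, 0.01]
force: [-0.5, -0.1, -3.3]
opening: 0.0178
finger_force: 30.0
```

```bash
python3 - <<'E'
from h import *
s=ctrl.read_state();p=s["position"];print(p,s["force"],s["opening"])
ci,im=cap("wrist","w13");t,it=cap("top","top13");sc,isc=cap("scene","sc13")
cv2.imwrite("pics/v13.png",np.vstack([im[:300],np.hstack([cv2.resize(it[130:240,190:340],(256,188)),cv2.resize(isc[150:235,190:310],(256,188))])]))
E
```

```text
[ 0.5952 -0.0082  0.184 ] [-0.4509 -0.0767 -3.2871] 0.017760588062406626
```

View pics/v13.png

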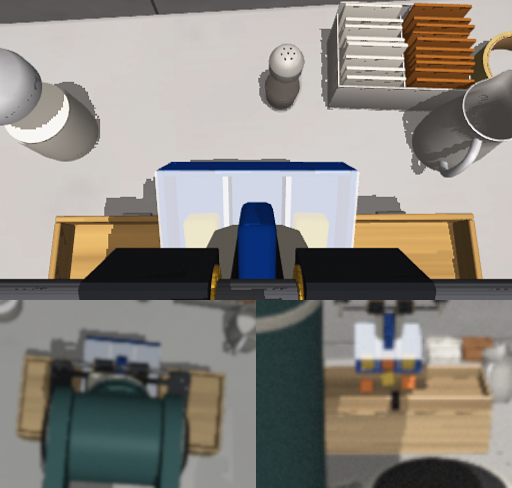

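The oranges are sliding out on both sides at scene crop (365,385) and (410,380), and the yellows follow. I'll tilt a little more and shake lightly.

Request:
play_rows --rows "-0.3 0 -0.3 0 3 0 255;-0.3 0 -0.3 0 3 0 255;0 0 0 0 0 0 255;0 0 0 0 0 0 255;0.4 0 -0.2 0 0 0 255;-0.4 0 0.2 0 0 0 255;0.4 0 -0.2 0 0 0 255;-0.4 0 0.2 0 0 0 255;0 0 0 0 0 0 255;0 0 0 0 0 0 255"

```text
time: 54.9
position: [0.5877, -0.0076, 0.1863]
ee_rot: [0.96, -0.033, 0.277, 0.012]
force: [0.4, -0.2, -1.6]
opening: 0.0178
finger_force: 30.0
```

```bash
cat >> h.py <<'E'
def sweets(n,f,z=.10):
    ci,im=cap(n,f);h=cv2.cvtColor(im,cv2.COLOR_BGR2HSV);out=[]
    for nm,lo,hi in(("or",(5,120,90),(17,255,255)),("ye",(18,90,120),(32,255,255))):
        m=cv2.inRange(h,lo,hi);k,l,st,c=cv2.connectedComponentsWithStats(m)
        for i in range(1,k):
            if 8<st[i,4]<4000: P=onz(ci,c[i],z)-BC;print(nm,st[i],"box xy",P@Bx,P@By)
E
python3 - <<'E'
from h import *
s=ctrl.read_state();print(s["position"],s["force"],np.degrees(np.arcsin(R.from_quat(s["ee_rot"]).as_matrix()[0,2])))
ci,im=cap("scene","sc14");cap("wrist","w14")
h=cv2.cvtColor(im,cv2.COLOR_BGR2HSV)[140:240,180:320]
for nm,lo,hi in(("or",(3,150,110),(16,255,255)),("ye",(18,130,110),(32,255,255))):
    m=cv2.inRange(h,lo,hi);k,l,st,c=cv2.connectedComponentsWithStats(m)
    for i in range(1,k):
        if st[i,4]>6: print(nm,st[i],c[i]+[180,140])
cv2.imwrite("pics/c14.png",cv2.resize(im[150:225,215:300],(800,600),interpolation=cv2.INTER_CUBIC))
E
```

```text
[ 0.5877 -0.0076  0.1863] [ 0.3819 -0.1816 -1.6039] 32.036379175200565
or [58 45 12  9 59] [243.0339 189.0339]
or [78 49  7  4 26] [261.  190.5]
ye [58 47  5  2  8] [239.625 187.375]
ye [79 47  6  2 12] [261.5 187.5]
ye [65 48  7  6 32] [247.6562 190.9375]
```

Request:
play_rows --rows "0.8 0 -1.3 0 0 0 255;1.2 0 -2 0 0 0 255;1 0 -1.5 0 -3 0 255;0 0 -1 0 -5 0 255;0 0 -0.5 0 -5 0 255;0 0 0 0 -5 0 255;0 0 0 0 -5 0 255;0 0 0 0 -5 0 255;0 0 0 0 -4 0 255;0 0 0 0 0 0 255"

```text
time: 56.25
position: [0.5815, -0.0069, 0.2568]
ee_rot: [0.999, -0.035, 0.001, 0.002]
force: [0.9, 0.5, -2.1]
opening: 0.0179
finger_force: 30.0
```

```bash
python3 - <<'E'
from h import *
s=ctrl.read_state();p=s["position"];print(p,s["force"],s["joint_positions"])
sweets("wrist","w15",.2);print();sweets("scene","sc15");print()
D=np.array([.5957,-.3136,0]);Q=ori(-19.8)
plan([([.565,-.13,.235],ori(-10),5),(D+[-.01,.02,.21],Q,7),(D+[0,0,.10],Q,5),(D+[0,0,.062],Q,3)],255)
E
```

```text
[ 0.5815 -0.0069  0.2568] [ 0.9158  0.5156 -2.1101] [-0.0539 -0.0937  1.6223 -0.0037  1.61    1.5876]
or [378 134  36   6  83] box xy 0.0760597902394376 -0.0794185634096379
or [396 139  17   1  17] box xy 0.07471762895679046 -0.0862362383283259
or [419 139  15   1  15] box xy 0.07465185499385785 -0.10045092989911941
or [408 144  26  75 298] box xy 0.05058464595676636 -0.09657493585109483
or [ 93 146   8  22  32] box xy 0.06462495097624023 0.11261791525222545
or [100 149   5   8  19] box xy 0.06720676615924544 0.10942442784006627
or [100 169   3  15  19] box xy 0.05112095349717352 0.1122867901693862
or [425 172   3  13  15] box xy 0.04947032764274263 -0.10368035230892239
or [102 185   4  23  28] box xy 0.03812606883985526 0.11216697334760117
or [423 186   3  14  14] box xy 0.03900162545747365 -0.10366892406198597
or [422 201   2   8   9] box xy 0.03076116563697058 -0.10373694854602945
or [105 209   5  29  41] box xy 0.018591359402780384 0.11220778514730535
or [420 210   3  13  15] box xy 0.022846043431321763 -0.10374507429540412
or [354 220  56  31 237] box xy 0.0033017545428404415 -0
[... 2941 characters left out ...]
30195794524

-0.15 2.48 0.44  0.0 -0.1 1.2 255;
-0.09 2.48 0.44  0.0 -0.1 1.2 255;
-0.04 2.48 0.44  0.0 -0.1 1.2 255;
0.01 2.48 0.44  0.0 -0.1 1.2 255;
0.06 2.48 0.44  0.0 -0.1 1.2 255;
0.70 2.25 0.36  0.0 -0.0 1.4 255;
0.75 2.23 0.36  -0.0 -0.0 1.4 255;
0.81 2.21 0.36  -0.0 -0.0 1.4 255;
0.86 2.19 0.36  0.0 -0.0 1.4 255;
0.91 2.17 0.36  -0.0 -0.0 1.4 255
--
0.97 2.15 0.36  0.0 -0.0 1.4 255;
1.02 2.12 0.36  0.0 -0.0 1.4 255;
0.32 0.31 2.20  0.0 0.0 0.0 255;
0.32 0.31 2.20  0.0 0.0 0.0 255;
0.32 0.31 2.20  0.0 0.0 0.0 255;
0.32 0.31 2.20  0.0 0.0 0.0 255;
0.32 0.31 2.20  0.0 0.0 0.0 255;
-0.00 -0.00 1.27  0.0 0.0 0.0 255;
-0.00 -0.00 1.27  0.0 0.0 0.0 255;
-0.00 -0.00 1.27  0.0 0.0 0.0 255
--
```

Request:
play_rows --rows "-0.1 2 0.3 0 -0.1 1.2 255;-0.1 2.5 0.4 0 0 1.2 255;0 2.5 0.4 0 0 1.2 255;0 2.5 0.4 0 0 1.2 255;0.1 2.5 0.4 0 0 1.2 255;0.7 2.3 0.4 0 0 1.4 255;0.8 2.2 0.4 0 0 1.4 255;0.8 2.2 0.4 0 0 1.4 255;0.9 2.2 0.4 0 0 1.4 255;0.9 2.2 0.4 0 0 1.4 255"

```text
time: 57.6
position: [0.5815, -0.2451, 0.2178]
ee_rot: [0.989, -0.149, 0.001, 0.002]
force: [-0.4, 0.9, -1.8]
opening: 0.0177
finger_force: 30.0
```

Request:
play_rows --rows "1 2.2 0.4 0 0 1.4 255;1 2.2 0.4 0 0 1.4 255;0.3 0.5 2 0 0 0 255;0.3 0.3 2.2 0 0 0 255;0.3 0.3 2.2 0 0 0 255;0.3 0.3 2 0 0 0 255;0.3 0.3 1.5 0 0 0 255;0 0 0 0 0 0 255;0 0 0 0 0 0 255;0 0 0 0 0 0 255"

```text
time: 58.85
position: [0.5957, -0.3131, 0.1125]
ee_rot: [0.985, -0.172, 0.001, 0.002]
force: [0.7, 0.2, -1.5]
opening: 0.018
finger_force: 30.0
```

```bash
python3 - <<'E'
from h import *
s=ctrl.read_state();p=s["position"];M=R.from_quat(s["ee_rot"]).as_matrix();print(p,s["force"],M[:,0],M[:,2])
D=np.array([.5957,-.3136,.0615]);Q=ori(-19.8)
plan([(D,Q,5)],255)
E
```

```text
[ 0.5957 -0.3131  0.1125] [ 0.6641  0.1641 -1.4978] [ 0.9406 -0.3396  0.0032] [ 0.0018 -0.0044 -1.    ]
0.00 0.01 1.02  0.0 -0.0 -0.0 255;
0.00 0.01 1.02  0.0 -0.0 -0.0 255;
0.00 0.01 1.02  0.0 -0.0 -0.0 255;
0.00 0.01 1.02  0.0 -0.0 -0.0 255;
0.00 0.01 1.02  0.0 -0.0 -0.0 255
--
```

Request:
play_rows --rows "0 0 1.2 0 0 0 255;0 0 1.2 0 0 0 255;0 0 1.1 0 0 0 255;0 0 0.9 0 0 0 255;0 0 0.5 0 0 0 255;0 0 0.2 0 0 0 255;0 0 0 0 0 0 255;0 0 0 0 0 0 150;0 0 0 0 0 0 150;0 0 0 0 0 0 150"

```text
time: 60.1
position: [0.5954, -0.3132, 0.0605]
ee_rot: [0.985, -0.172, 0.001, 0.002]
force: [-1.2, 0.2, -0.2]
opening: 0.0376
finger_force: 0.0
```

Request:
play_rows --rows "0 0 0 0 0 0 120;0 0 -1 0 0 0 120;0 0 -2 0 0 0 120;0 0 -3 0 0 0 120;0 0 -4 0 0 0 60;0 0 -4 0 0 0 60;-2 -4 -2 0 0 -2 0;-3 -5 -2 0 0 -2 0;-3 -5 -1 0 0 -2 0;0 0 0 0 0 0 0"

```text
time: 61.35
position: [0.5613, -0.1523, 0.2533]
ee_rot: [0.993, -0.119, 0.003, 0.002]
force: [-0.2, 1.0, 1.5]
opening: 0.0932
finger_force: 0.0
```

```bash
python3 - <<'E'
from h import *
s=ctrl.read_state();p=s["position"];print(p,s["force"])
P=[.49,-.12,.30];Q=ori(-5)
plan([(P,Q,8),(P,Q,2)],0)
E
```

```text
[ 0.5613 -0.1523  0.2533] [-0.1871  1.0292  1.4731]
-0.96 -0.18 -0.59  0.0 -0.0 -1.1 0;
-0.95 -0.20 -0.59  0.0 -0.0 -1.1 0;
-0.95 -0.22 -0.59  0.0 -0.0 -1.1 0;
-0.95 -0.23 -0.59  0.0 -0.0 -1.1 0;
-0.94 -0.25 -0.59  0.0 -0.0 -1.1 0;
-0.94 -0.27 -0.59  0.0 -0.0 -1.1 0;
-0.93 -0.29 -0.59  0.0 -0.0 -1.1 0;
-0.93 -0.31 -0.58  0.0 -0.0 -1.1 0;
0.00 0.00 0.00  0.0 0.0 0.0 0;
0.00 0.00 0.00  0.0 0.0 0.0 0
--
```

Request:
play_rows --rows "-1 -0.2 -0.6 0 0 -1.1 0;-1 -0.2 -0.6 0 0 -1.1 0;-1 -0.2 -0.6 0 0 -1.1 0;-1 -0.2 -0.6 0 0 -1.1 0;-0.9 -0.2 -0.6 0 0 -1.1 0;-0.9 -0.3 -0.6 0 0 -1.1 0;-0.9 -0.3 -0.6 0 0 -1.1 0;-0.9 -0.3 -0.6 0 0 -1.1 0;0 0 0 0 0 0 0;0 0 0 0 0 0 0"

```text
time: 62.6
position: [0.49, -0.1228, 0.2975]
ee_rot: [0.999, -0.044, 0.0, 0.002]
force: [0.3, 0.7, -0.6]
opening: 0.0929
finger_force: 0.0
```

```bash
python3 - <<'E'
from h import *
s=ctrl.read_state();print(s["position"])
ci,im=cap("wrist","w20");cv2.imwrite("pics/v20.png",cv2.resize(im,(800,600)))
E
```

```text
[ 0.49   -0.1228  0.2975]
```

View pics/v20.png

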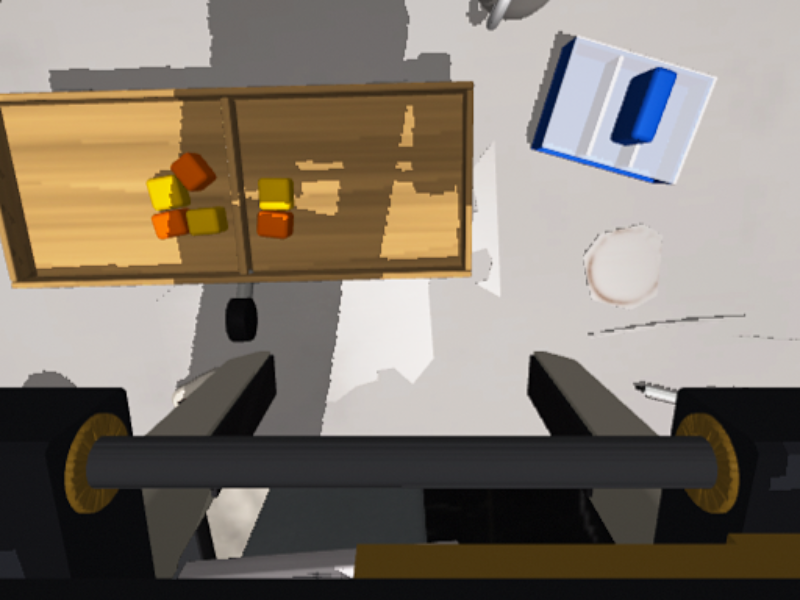

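All six sweets lie in the tray: four left near (165–205, 170–225) and two right near (275,190) and (275,225). The empty shaker stands on the counter near (625,110), and the flap is shut. Handing in.

```bash
python3 -c "
from rig import ctrl
print(ctrl.finish_job())"
```

```text
the job is handed in; nothing more can be done
None
```

The job is handed in but the judge gave no verdict: both red cups are in the lower tier (no small glass was on the counter), the flap is shut, the six sweets lie in the tray four left and two right, and the empty shaker is back upright on the counter.

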